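# Fetch the specimen pot from behind the reagent bottles

## Task

Stand all three amber bottles aside on the white tray, then fetch the purple-lidded pot from behind where they stood and set it in the middle of the ring on the light pad. Only then put the bottles back on the board, each centred on the pad of its own cap colour (they have been left mixed up). Keep the bottles upright throughout and leave the white-lidded pot where it stands.

Things in the scene. Friction and masses are not known exactly. Their poses are not given: they have to be found in the camera images.
- red_bottle_centre (a point): centre (half-way up, 52 mm above its underside) of the reagent bottle with the red screw cap and red stripe: amber glass, body 44 mm in diameter up to 76 mm, cap 31 mm in diameter, 104 mm high over all, about 180 g, loose; z axis up along the bottle
- yellow_bottle_centre (a point): centre (half-way up, 52 mm above its underside) of the reagent bottle with the yellow screw cap and yellow stripe: amber glass, body 44 mm in diameter up to 76 mm, cap 31 mm in diameter, 104 mm high over all, about 180 g, loose; z axis up along the bottle
- blue_bottle_centre (a point): centre (half-way up, 52 mm above its underside) of the reagent bottle with the blue screw cap and blue stripe: amber glass, body 44 mm in diameter up to 76 mm, cap 31 mm in diameter, 104 mm high over all, about 180 g, loose; z axis up along the bottle
- red_pad_top (a point): centre of the top face of the flat round red pad, 62 mm in diameter, fixed on the grey reagent board; its top is 11 mm above the table. The three pads lie in a row along the board's front, 85 mm apart; at the start each carries one bottle, of any colour. The point's y axis runs along the row, its x axis towards the board's back, where the pots stand
- yellow_pad_top (a point): centre of the top face of the flat round yellow pad, 62 mm in diameter, fixed on the grey reagent board; its top is 11 mm above the table. The three pads lie in a row along the board's front, 85 mm apart; at the start each carries one bottle, of any colour. The point's y axis runs along the row, its x axis towards the board's back, where the pots stand
- blue_pad_top (a point): centre of the top face of the flat round blue pad, 62 mm in diameter, fixed on the grey reagent board; its top is 11 mm above the table. The three pads lie in a row along the board's front, 85 mm apart; at the start each carries one bottle, of any colour. The point's y axis runs along the row, its x axis towards the board's back, where the pots stand
- purple_pot_centre (a point): centre (half-way up, 20 mm above its underside) of the specimen pot with the purple lid: 46 mm in diameter at the lid (upper 14 mm), 42 mm below it, 40 mm high, about 70 g, loose; it stands on the grey board (150 x 275 mm, 8 mm thick), 50 mm behind the row of pads, 90 mm from the white-lidded pot, 54 mm ahead of a lip 24 mm high; z axis up
- white_pot_centre (a point): centre (half-way up, 20 mm above its underside) of the specimen pot with the white lid, same sizes as the purple one; it is to stay where it is
- light_pad_mark (a point): centre of the dark ring (68 mm outside diameter) drawn on the top face of the light pad: a white luminous square plate with a black edge, 140 x 140 mm, 12 mm thick, fixed on the table, on one side of the board; this point is 12 mm above the table
- tray: empty white enamel tray on the other side of the board, fixed, 270 mm long (its x axis) by 150 mm wide (its y axis), rim 18 mm high, walls and floor 4 mm thick; origin at the centre of its underside, on the table
Mind the look-alikes: they are no part of the job. Of the things like the part that bears purple_pot_centre, leave any that is green; of the rest the larger one is meant.

How it is judged:
On the way, in this order (a step that is already met when the one before it is completed fails the run):
1. all three bottles stand released in the white tray, and the purple-lidded pot is still within 25 mm of where it started (x of red_bottle_centre in the frame of tray between -0.118 and 0.118 m and y of red_bottle_centre in the frame of tray between -0.06 and 0.06 m and z of red_bottle_centre in the frame of tray between 0.048 and 0.064 m and contact force between the fingers and red_bottle below 0.1 N and angle between each of red_bottle_centre, yellow_bottle_centre, blue_bottle_centre's own z axis and vertical below 0.1 rad and linear speed of each of red_bottle, yellow_bottle, blue_bottle below 0.02 m/s and x of yellow_bottle_centre in the frame of tray between -0.118 and 0.118 m and y of yellow_bottle_centre in the frame of tray between -0.06 and 0.06 m and z of yellow_bottle_centre in the frame of tray between 0.048 and 0.064 m and contact force between the fingers and yellow_bottle below 0.1 N and x of blue_bottle_centre in the frame of tray between -0.118 and 0.118 m and y of blue_bottle_centre in the frame of tray between -0.06 and 0.06 m and z of blue_bottle_centre in the frame of tray between 0.048 and 0.064 m and contact force between the fingers and blue_bottle below 0.1 N and distance of purple_pot_centre from where it was at the start of the episode below 0.025 m), for 0.2 s.
2. the purple-lidded pot stands released in the ring on the light pad, while the three bottles are still in the tray (horizontal distance between purple_pot_centre and light_pad_mark below 0.012 m and z of purple_pot_centre in the frame of light_pad_mark between 0.014 and 0.026 m and contact force between the fingers and purple_pot below 0.1 N and angle between each of purple_pot_centre, red_bottle_centre, yellow_bottle_centre, blue_bottle_centre's own z axis and vertical below 0.1 rad and linear speed of each of purple_pot, red_bottle, yellow_bottle, blue_bottle below 0.02 m/s and x of red_bottle_centre in the frame of tray between -0.118 and 0.118 m and y of red_bottle_centre in the frame of tray between -0.06 and 0.06 m and z of red_bottle_centre in the frame of tray between 0.048 and 0.064 m and contact force between the fingers and red_bottle below 0.1 N and x of yellow_bottle_centre in the frame of tray between -0.118 and 0.118 m and y of yellow_bottle_centre in the frame of tray between -0.06 and 0.06 m and z of yellow_bottle_centre in the frame of tray between 0.048 and 0.064 m and contact force between the fingers and yellow_bottle below 0.1 N and x of blue_bottle_centre in the frame of tray between -0.118 and 0.118 m and y of blue_bottle_centre in the frame of tray between -0.06 and 0.06 m and z of blue_bottle_centre in the frame of tray between 0.048 and 0.064 m and contact force between the fingers and blue_bottle below 0.1 N), for 0.2 s.
At the end, for the whole second after the job is handed in: Each bottle stands upright, released and at rest within 12 mm of the centre of the pad of its cap colour; the purple-lidded pot likewise within 12 mm of the ring's centre on the light pad; the white-lidded pot stands upright within 20 mm of where it started (horizontal distance between red_bottle_centre and red_pad_top below 0.012 m and z of red_bottle_centre in the frame of red_pad_top between 0.046 and 0.058 m and contact force between the fingers and red_bottle below 0.1 N and angle between each of red_bottle_centre, yellow_bottle_centre, blue_bottle_centre, purple_pot_centre, white_pot_centre's own z axis and vertical below 0.1 rad and linear speed of each of red_bottle, yellow_bottle, blue_bottle, purple_pot below 0.02 m/s and horizontal distance between yellow_bottle_centre and yellow_pad_top below 0.012 m and z of yellow_bottle_centre in the frame of yellow_pad_top between 0.046 and 0.058 m and contact force between the fingers and yellow_bottle below 0.1 N and horizontal distance between blue_bottle_centre and blue_pad_top below 0.012 m and z of blue_bottle_centre in the frame of blue_pad_top between 0.046 and 0.058 m and contact force between the fingers and blue_bottle below 0.1 N and horizontal distance between purple_pot_centre and light_pad_mark below 0.012 m and z of purple_pot_centre in the frame of light_pad_mark between 0.014 and 0.026 m and contact force between the fingers and purple_pot below 0.1 N and distance of white_pot_centre from where it was at the start of the episode below 0.02 m); the robot touches nothing.
It fails at once if a bottle is tipped by more than 0.5 rad (angle between any of red_bottle_centre, yellow_bottle_centre, blue_bottle_centre's own z axis and vertical above 0.5 rad).
It fails at once if the white-lidded pot is shifted or lifted by more than 20 mm (distance of white_pot_centre from where it was at the start of the episode above 0.02 m).
It also fails if it takes over 144 s, if anything falls off the work surface, if the arm or the gripper's body presses on something with over 40 N, if the wrist force passes 120 N, or if a joint passes its speed limit or range.

## Robot

A 6-joint arm with a two-finger parallel gripper is mounted at the origin on the work surface. World frame = base frame: x ahead of the robot, y to its left, z up, the work surface at z = 0. Lengths are in m, angles in rad, forces in N, time in s.
With the tool pointing down it reaches from about 0.35 to 0.775 m from the base axis. Payload 5.5 kg.
Tool frame: the origin (TCP) lies midway between the tips of the shut fingers; the grasp point (between the pads) lies 19 mm behind it; z points along the fingers, x is the direction in which the jaws open and shut, and the axes are right-handed (so a half turn about z gives the same grasp; the last joint's range is limited). The gripper opens to 85 mm and grips with 20 to 120 N. Pads are 22 mm wide; open, the fingers measure 114 mm over their backs; the gripper's body (76 mm by 85 mm) begins 54 mm behind the grasp point. The pads swing forward as they close: fully open they stand 13 mm farther back than shut.
Start: joints at [1.197, 0.313, 0.046, 1.304, 0, 1.431], TCP at [0.133, 0.559, 0.231] pointing down, gripper open.
Joint ranges: [-2.76, 2.76], [-0.86, 1.69], [-1.03, 1.26], [-2.2, 2.34], [-1.47, 1.5], [-3.14, 3.14]. Speed limits (rad/s): [2.57, 2.57, 3.14, 3.14, 3.14, 3.14].

## Interface

Orientations are given as a unit quaternion [w, x, y, z].
In Python, from workcell import env gives the robot as it stands.
- The arm moves only by the tool servo_tool, never from a script. Its argument "targets" is a list of rows, each an object with "xyz": the shift along the tool's x, y, z in m, a list of three; "twist": the turn, a rotation vector about the tool's x, y, z in rad, a list of three; "jaw": the opening, from 0 (shut) to 1 (fully open). A call has 1 to 12 rows; each row is the pose to reach, as a shift and turn from the pose commanded when the call began, along the tool's axes at that moment; what a row does not reach only later rows make up. A row lasts 1/12 s, in which the tool goes at most 41.7 mm and 7.16 degrees, less where a joint would pass 70% of its speed; a pose out of reach is approached as far as the arm can. A call with a gripper value outside its range is refused whole. The fingers move at their own pace and stop on an object; "squeeze" is the grip in N (left out, the last holds). Time passes only in rows, so rows that repeat a pose let the fingers close. It gives the time, the measured TCP pose, the force and the opening at its end, in the units of the state.
- env.get_state(): the state, without advancing time (a new reading comes with each control period).
- env.read_camera(name): name is "side" or "top" or "wrist"; returns a dict with "color" (480x640x3 uint8, red, green, blue), "depth" (480x640 float32, m along the optical axis (not along the pixel's ray), 0 where there is no reading), "fx", "fy", "cx", "cy" (pixels), "eye" and "attitude" of the camera in the world. Camera axes: x right, y down, z forward; pixel columns grow to the right and rows downward; lengths in m; the calibration is good to about 2 mm. A picture is of the moment at which its call begins.
- env.hand_in(): hands the job in, once; it reports no verdict.
The state is a dict: "clock": time; "joint_pos": joint angles; "qvel": joint speeds; "tau": joint torques, N m; "tcp_pos": TCP position; "orientation": TCP orientation; "wrist_force": force on the tool from outside, world axes, zero at the start; "ft_torque": the same for the moment, N m; "finger_gap": finger opening in m.
Only numpy, scipy, OpenCV 4.12 (cv2) and the standard library are available. Lean on these libraries where they do the work, as an engineer would, in place of code of your own. Each camera call takes 0.05 s, during which the arm holds its last target. There are 200 camera calls.

## Working session

There is one attempt and no reset: what is moved stays moved. The work goes in short steps, Python scripts to look and compute and a tool call to move; the robot and the scene stay as the last step left them, time stands still between calls to the robot, and variables do not carry over. Pictures are saved under pics/ and viewed, about 12 in all and at most 16, crops included, and the job is handed in when it is done.

Besides the shell and the picture viewer there is one more tool, called after "Emit:" as name(argument=value, ...), one argument or row to a line, values as JSON. servo_tool: Moves the arm, as the interface text tells. Its arguments: {"type":"object","properties":{"targets":{"type":"array","items":{"type":"object","properties":{"xyz":{"type":"array","items":{"type":"number"}},"twist":{"type":"array","items":{"type":"number"}},"jaw":{"type":"number"}}}},"squeeze":{"type":"number"}},"required":["targets"]}

```bash
mkdir -p pics
cat > h.py <<'E'
import numpy as np, cv2
from workcell import env
from scipy.spatial.transform import Rotation as R
def cam(n):
    c=env.read_camera(n); a=np.array(c['attitude'],float)
    c['R']=a if a.shape==(3,3) else R.from_quat(np.r_[a[1:],a[0]]).as_matrix()
    return c
def save(c,f): cv2.imwrite('pics/'+f,c['color'][:,:,::-1])
def cloud(c):
    v,u=np.mgrid[:480,:640]; d=c['depth']
    p=np.stack([(u-c['cx'])/c['fx']*d,(v-c['cy'])/c['fy']*d,d],-1)
    return p@c['R'].T+np.array(c['eye'])
def ray(c,u,v,z):
    r=c['R']@np.array([(u-c['cx'])/c['fx'],(v-c['cy'])/c['fy'],1]); e=np.array(c['eye'])
    return (e+r*(z-e[2])/r[2])[:2]
E
python3 - <<'E'
from h import *
print(env.get_state())
for n in ('top','side'):
    c=cam(n); save(c,n+'0.png'); print(n,c['eye'],c['attitude'],c['fx'],c['cx'],c['cy'])
    np.savez('/tmp/'+n,**c)
E
```

```text
{'clock': 0.0, 'joint_pos': array([1.19739118e+00, 3.13979263e-01, 4.49583309e-02, 1.30357414e+00,
       2.12457007e-05, 1.43119111e+00]), 'qvel': array([-0.00084127, -0.00115122, -0.00095885,  0.00215959, -0.00036723,
        0.00037117]), 'tau': array([ 9.89847103e-04, -4.80623066e+01,  2.98532313e+01,  1.91498600e-02,
       -1.84236646e-04,  3.10327630e-07]), 'tcp_pos': array([0.13303209, 0.55887606, 0.23041244]), 'orientation': array([ 4.44631380e-04,  7.84753066e-01,  6.19807887e-01, -7.81846670e-04]), 'wrist_force': array([-0.65853487, -0.1360786 , -0.88488368]), 'ft_torque': array([-0.03464934, -0.01324719, -0.00861199]), 'finger_gap': 0.08551320669823181}
top [0.39509364 0.00229211 1.00267271] [-0.07690687  0.72892051 -0.67636101  0.0727737 ] 520.2819777223488 322.36114774566477 229.75923192276426
side [0.19181687 0.62327967 0.60483734] [ 0.12421873 -0.26250911  0.84962868 -0.44021561] 478.2245569292742 319.8376480630076 239.5988892891414
```

View pics/top0.png

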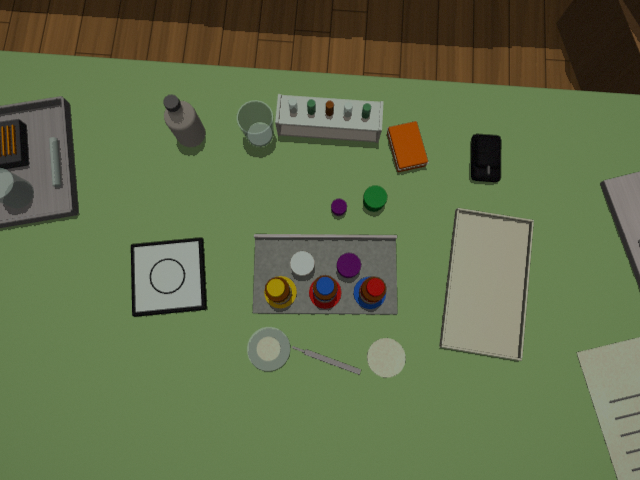

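View pics/side0.png

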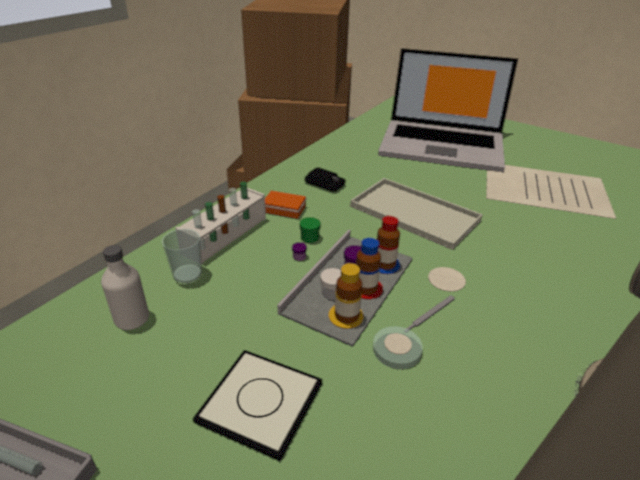

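The top view shows the yellow bottle on the yellow pad (280,290), the blue on the red pad (325,292) and the red on the blue pad (372,291). The purple pot is at (348,265), with a smaller decoy at (339,207). The white pot is at (302,264), the ring at (168,276) and the tray at (487,283). The side view agrees.

Run:
```python
from h import *
for n in ('top','side'):
    c=dict(np.load('/tmp/'+n+'.npz')); P=cloud(c); ok=c['depth']>0
    hsv=cv2.cvtColor(c['color'],cv2.COLOR_RGB2HSV); H,S,V=[hsv[...,i].astype(int) for i in range(3)]
    x,y,z=P[...,0],P[...,1],P[...,2]
    reg=ok&(x>.25)&(x<.5)&(y>-.2)&(y<.2)
    cols=dict(red=(H<6)|(H>174),yellow=(H>20)&(H<32),blue=(H>100)&(H<120),purple=(H>135)&(H<160))
    for k,m in cols.items():
        for nm,zl,zh,zp in (('cap',.09,.13,.115),('pad',.004,.018,.011),('pot',.025,.065,.048)):
            if (k=='purple')!=(nm=='pot'): continue
            q=reg&m&(S>130)&(V>60)&(z>zl)&(z<zh)
            if nm=='cap': q&=(z>.108)
            if nm=='pot': q&=(z>.042)
            if q.sum()<8: print(n,k,nm,q.sum());continue
            pts=P[q]; xy=np.ascontiguousarray(pts[:,:2].astype(np.float32)); (a,b),r=cv2.minEnclosingCircle(xy)
            print(n,k,nm,q.sum(),'mean',pts.mean(0).round(4),'circ',round(a,4),round(b,4),round(r,4))
    q=ok&(x>.33)&(x<.45)&(y>.0)&(y<.08)&(S<50)&(z>.04)&(z<.06); print(n,'white',P[q].mean(0).round(4),q.sum())
    # plates: depth above table
    for nm,yl,yh,zl in (('light',.2,.42,.006),('tray',-.45,-.19,.010)):
        q=ok&(x>.2)&(x<.6)&(y>yl)&(y<yh)&(z>zl)&(z<.03)
        r=cv2.minAreaRect(P[q][:,:2].astype(np.float32)); print(n,nm,np.round(r[0],4),np.round(r[1],4),round(r[2],2), P[q][:,2].mean().round(4))
    q=(V<90)&(ok)&(x>.28)&(x<.44)&(y>.2)&(y<.42)
    m=q.astype(np.uint8)
    cs,_=cv2.findContours(m,cv2.RETR_LIST,cv2.CHAIN_APPROX_NONE)
    for s in cs:
        if len(s)>40:
            (e,ax,an)=cv2.fitEllipse(s); print(n,'ell',len(s),np.round(e,1),np.round(ax,1),ray(c,*e,.012).round(4))
    q=reg&(z>.003)&(z<.012); r=cv2.minAreaRect(P[q][:,:2].astype(np.float32)); print(n,'board',np.round(r[0],4),np.round(r[1],4),round(r[2],2))
    print(n,'table z',np.median(z[ok&(x>.2)&(x<.27)&(abs(y)<.2)]))
```

```text
top red cap 190 mean [ 0.4903 -0.082   0.1151] circ 0.4938 -0.0825 0.0152
top red pad 270 mean [0.4744 0.0021 0.011 ] circ 0.4878 0.0028 0.0307
top yellow cap 258 mean [0.48   0.0869 0.1151] circ 0.4805 0.0871 0.0154
top yellow pad 221 mean [0.4699 0.0801 0.0111] circ 0.4812 0.0876 0.0309
top blue cap 222 mean [0.4881 0.0034 0.115 ] circ 0.4894 0.0035 0.0149
top blue pad 200 mean [ 0.4774 -0.0766  0.0114] circ 0.4926 -0.0821 0.0306
top purple pot 0
top white [nan nan nan] 0
top light [0.4198 0.2895] [0.3121 0.1635] 15.73 0.0125
top tray [ 0.5013 -0.3031] [0.1521 0.2107] 84.86 0.0166
top ell 169 [162.9 309.9] [12.6 70.5] [0.4315 0.3042]
top board [ 0.3751 -0.    ] [0.2499 0.3998] 0.04
top table z 4.7313958239980636e-05
side red cap 128 mean [ 0.4886 -0.0772  0.1141] circ 0.4901 -0.079 0.0153
side red pad 132 mean [0.4669 0.0085 0.0115] circ 0.476 0.0057 0.0292
side yellow cap 205 mean [0.4771 0.0909 0.1145] circ 0.4793 0.0887 0.0161
side yellow pad 178 mean [0.4716 0.1029 0.0113] circ 0.4789 0.0905 0.0295
side blue cap 170 mean [0.486  0.0083 0.1143] circ 0.4884 0.0058 0.0158
side blue pad 82 mean [ 0.4739 -0.0709  0.0113] circ 0.4824 -0.078 0.0268
side purple pot 0
side white [nan nan nan] 0
side light [0.4951 0.3061] [0.1408 0.1414] 9.69 0.0125
side tray [ 0.4998 -0.3015] [0.1565 0.2118] 85.11 0.0154
side ell 191 [291.3 424.1] [21.2 89.9] [0.4311 0.3148]
side board [ 0.3759 -0.002 ] [0.2496 0.3951] 0.33
side table z 0.00038556200408740304<stdin>:17: RuntimeWarning: Mean of empty slice.
  ret = um.true_divide(
```

```bash
python3 - <<'E' 2>/dev/null
from h import *
for n in ('top','side'):
    c=dict(np.load('/tmp/'+n+'.npz')); P=cloud(c); ok=c['depth']>0
    hsv=cv2.cvtColor(c['color'],cv2.COLOR_RGB2HSV); H,S,V=[hsv[...,i].astype(int) for i in range(3)]
    x,y,z=P[...,0],P[...,1],P[...,2]
    q=ok&(H>135)&(H<165)&(x>.5)&(x<.6)&(y>-.1)&(y<.02)&(z>.042)&(z<.055)
    def circ(nm,q):
        p=P[q]; print(n,nm,q.sum(),p.mean(0).round(4),cv2.minEnclosingCircle(p[:,:2].astype(np.float32)))
    circ('purple',q)
    circ('white',ok&(S<70)&(x>.49)&(x<.59)&(y>.0)&(y<.09)&(z>.043)&(z<.055))
    for nm,xl,xh,yl,yh,zl,zh in (('light',.35,.65,.2,.42,.007,.02),('tray',.3,.7,-.45,-.19,.013,.03),('board',.4,.65,-.18,.18,.005,.03)):
        q=(ok&(x>xl)&(x<xh)&(y>yl)&(y<yh)&(z>zl)&(z<zh)).astype(np.uint8)
        k,l,s,_=cv2.connectedComponentsWithStats(q); i=1+s[1:,4].argmax(); q=l==i
        r=cv2.minAreaRect(P[q][:,:2].astype(np.float32)); print(n,nm,np.round(r[0],4),np.round(r[1],4),round(r[2],2),P[q][:,2].mean().round(4))
    m=((V<110)&ok&(z>.006)&(z<.02)&(x>.42)&(x<.58)&(y>.22)&(y<.4)).astype(np.uint8)
    cs,_=cv2.findContours(m,cv2.RETR_LIST,cv2.CHAIN_APPROX_NONE)
    for s in cs:
        if len(s)>40:
            e,ax,an=cv2.fitEllipse(s); print(n,'ell',len(s),np.round(e,1),np.round(ax,1),ray(c,*e,.012).round(4))
E
```

```text
top purple 471 [ 0.5386 -0.0374  0.0481] ((0.5392813682556152, -0.03740924224257469), 0.022995658218860626)
top white 469 [0.5354 0.0486 0.048 ] ((0.5353755354881287, 0.048304080963134766), 0.023104937747120857)
top light [0.4961 0.3049] [0.1412 0.1416] 9.76 0.0125
top tray [ 0.5311 -0.3056] [0.152  0.2705] 84.72 0.0174
top board [0.5234 0.0049] [0.1511 0.2753] 3.55 0.0097
top ell 93 [166.9 275.6] [32. 34.] [0.4964 0.3056]
top ell 100 [167.  275.7] [34.  35.9] [0.4963 0.3055]
top ell 257 [167.  276.2] [74.6 79.7] [0.4954 0.3053]
top ell 283 [167.8 276.2] [82.5 87.1] [0.4954 0.3037]
side purple 194 [ 0.5429 -0.0317  0.048 ] ((0.5370947122573853, -0.03631434962153435), 0.02428293228149414)
side white 281 [0.5374 0.0535 0.0481] ((0.5221839547157288, 0.04368738457560539), 0.03637300804257393)
side light [0.4951 0.3061] [0.1408 0.1414] 9.69 0.0125
side tray [ 0.5297 -0.3041] [0.1565 0.2717] 85.11 0.0167
side board [0.5221 0.0052] [0.1513 0.2795] 3.96 0.0113
side ell 191 [259.6 397.4] [37.5 45.3] [0.4949 0.306 ]
side ell 286 [259.3 400.7] [ 87.1 104.6] [0.4917 0.3106]
side ell 323 [258.6 403.1] [ 95.4 115.1] [0.49   0.3142]
```

Emit:
servo_tool(
  targets=[
    {"xyz":[0,0,0],"twist":[0,0,-0.12],"jaw":0.85},
    {"xyz":[0,0,0],"twist":[0,0,-0.234],"jaw":0.85},
    {"xyz":[0,0,0],"twist":[0,0,-0.234],"jaw":0.85},
    {"xyz":[0,0,0],"twist":[0,0,-0.234],"jaw":0.85},
  ],
  squeeze=50,
)

```text
clock: 0.43
tcp_pos: [0.1331, 0.5592, 0.2309]
orientation: [0.0, 0.708, 0.706, -0.0]
wrist_force: [0.2, 0.3, 0.2]
finger_gap: 0.0726
```

Emit:
servo_tool(
  targets=[
    {"xyz":[-0.02,0.01,0],"twist":[0,0,0],"jaw":0.85},
    {"xyz":[-0.05,0.03,0],"twist":[0,0,0],"jaw":0.85},
    {"xyz":[-0.08,0.05,0],"twist":[0,0,0],"jaw":0.85},
    {"xyz":[-0.11,0.07,0],"twist":[0,0,0],"jaw":0.85},
    {"xyz":[-0.145,0.09,0],"twist":[0,0,0],"jaw":0.85},
    {"xyz":[-0.18,0.11,0],"twist":[0,0,0],"jaw":0.85},
    {"xyz":[-0.215,0.13,0],"twist":[0,0,0],"jaw":0.85},
    {"xyz":[-0.25,0.145,0],"twist":[0,0,0],"jaw":0.85},
    {"xyz":[-0.285,0.165,0],"twist":[0,0,0],"jaw":0.85},
    {"xyz":[-0.31,0.18,0],"twist":[0,0,0],"jaw":0.85},
    {"xyz":[-0.32,0.18,0],"twist":[0,0,0],"jaw":0.85},
    {"xyz":[-0.32,0.18,0],"twist":[0,0,0],"jaw":0.85},
  ],
)

```text
clock: 1.43
tcp_pos: [0.3135, 0.2376, 0.2313]
orientation: [-0.0, 0.709, 0.705, -0.0]
wrist_force: [-0.4, 0.3, -0.4]
finger_gap: 0.0727
```

Emit:
servo_tool(
  targets=[
    {"xyz":[-0.02,0.01,0],"twist":[0,0,0],"jaw":0.85},
    {"xyz":[-0.05,0.03,0],"twist":[0,0,0],"jaw":0.85},
    {"xyz":[-0.32,0.18,0.0],"twist":[0,0,0],"jaw":0.85},
    {"xyz":[-0.32,0.18,0.0],"twist":[0,0,0],"jaw":0.85},
    {"xyz":[-0.32,0.18,0],"twist":[0,0,0],"jaw":0.85},
    {"xyz":[-0.32,0.18,0],"twist":[0,0,0],"jaw":0.85},
    {"xyz":[-0.32,0.18,0],"twist":[0,0,0],"jaw":0.85},
    {"xyz":[-0.32,0.18,0],"twist":[0,0,0],"jaw":0.85},
    {"xyz":[-0.32,0.18,0],"twist":[0,0,0],"jaw":0.85},
    {"xyz":[-0.32,0.18,0],"twist":[0,0,0],"jaw":0.85},
    {"xyz":[-0.32,0.18,0],"twist":[0,0,0],"jaw":0.85},
    {"xyz":[-0.32,0.18,0],"twist":[0,0,0],"jaw":0.85},
  ],
)

```text
clock: 2.43
tcp_pos: [0.4934, -0.0799, 0.2306]
orientation: [-0.001, 0.708, 0.707, -0.0]
wrist_force: [-0.3, 0.2, -0.6]
finger_gap: 0.0724
```

Run:
```python
from h import *
c=cam('wrist'); save(c,'w1.png'); np.savez('/tmp/w1',**c); s=env.get_state(); print(s['tcp_pos'],s['orientation'],c['eye'],c['fx'],c['cx'],c['cy'])
```

```text
[ 0.49284734 -0.07909901  0.23081343] [-1.04923695e-03  7.07037622e-01  7.07175150e-01 -9.03944874e-05] [ 0.4241002  -0.08053151  0.37277892] 332.46192941093625 313.175438073482 238.49546252488955
```

View pics/w1.png

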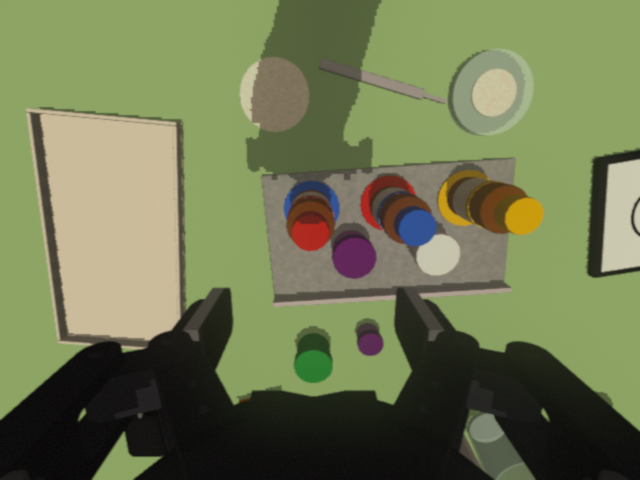

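The wrist view shows the red bottle (310,232), the purple pot (354,257) and the blue and yellow bottles between the fingers' midline and the right. I'll take a third estimate of the positions from it.

```bash
cat >> h.py <<'E'
COL=dict(red=lambda H:(H<6)|(H>174),yellow=lambda H:(H>18)&(H<32),blue=lambda H:(H>100)&(H<125),purple=lambda H:(H>135)&(H<165))
def blobs(c,names,zlo,zhi,box,zp,smin=110,vmin=50):
    P=cloud(c); hsv=cv2.cvtColor(c['color'],cv2.COLOR_RGB2HSV); H,S,V=[hsv[...,i].astype(int) for i in range(3)]
    x,y,z=P[...,0],P[...,1],P[...,2]; out={}
    for k in names:
        m=COL[k](H)&(S>smin) if k!='white' else (S<70)
        q=(m&(V>vmin)&(c['depth']>0)&(x>box[0])&(x<box[1])&(y>box[2])&(y<box[3])&(z>zlo)&(z<zhi))
        n,l,s,_=cv2.connectedComponentsWithStats(q.astype(np.uint8))
        if n<2: continue
        q=l==1+s[1:,4].argmax(); p=P[q]
        (a,b),r=cv2.minEnclosingCircle(p[:,:2].astype(np.float32))
        out[k]=(round(a,4),round(b,4),round(r,4),int(q.sum())); print(k,zp,out[k],'mean',p.mean(0).round(4))
    return out
E
python3 - <<'E'
from h import *
c=dict(np.load('/tmp/w1.npz')); B=(.4,.62,-.2,.2)
blobs(c,['red','yellow','blue'],.109,.125,B,'cap'); blobs(c,['red','yellow','blue'],.005,.015,B,'pad'); blobs(c,['purple','white'],.043,.053,B,'pot')
E
```

```text
red cap (0.4926, -0.0827, 0.0155, 1107) mean [ 0.492  -0.0826  0.1143]
yellow cap (0.4791, 0.087, 0.0159, 1251) mean [0.4787 0.0859 0.1142]
blue cap (0.4885, 0.003, 0.0153, 1075) mean [0.4881 0.0026 0.1144]
red pad (0.4874, 0.0025, 0.0311, 812) mean [ 0.4783 -0.0076  0.0104]
yellow pad (0.4819, 0.0877, 0.0317, 865) mean [0.4792 0.0746 0.0104]
blue pad (0.4922, -0.0822, 0.0302, 604) mean [ 0.4777 -0.0805  0.0105]
purple pot (0.5371, -0.0372, 0.0225, 1362) mean [ 0.5363 -0.038   0.0474]
white pot (0.5346, 0.0489, 0.0232, 1404) mean [0.5343 0.0489 0.0474]
```

Emit:
servo_tool(
  targets=[
    {"xyz":[-0.002,0,0.02],"twist":[0,0,0],"jaw":0.85},
    {"xyz":[-0.002,0,0.05],"twist":[0,0,0],"jaw":0.85},
    {"xyz":[-0.002,0,0.08],"twist":[0,0,0],"jaw":0.85},
    {"xyz":[-0.002,0,0.11],"twist":[0,0,0],"jaw":0.85},
    {"xyz":[-0.002,0,0.135],"twist":[0,0,0],"jaw":0.85},
    {"xyz":[-0.002,0,0.155],"twist":[0,0,0],"jaw":0.85},
    {"xyz":[-0.002,0,0.17],"twist":[0,0,0],"jaw":0.85},
    {"xyz":[-0.002,0,0.18],"twist":[0,0,0],"jaw":0.85},
    {"xyz":[-0.002,0,0.18],"twist":[0,0,0],"jaw":0.85},
    {"xyz":[-0.002,0,0.18],"twist":[0,0,0],"jaw":0.85},
  ],
)

```text
clock: 3.32
tcp_pos: [0.493, -0.0812, 0.0515]
orientation: [-0.0, 0.706, 0.708, -0.0]
wrist_force: [0.5, 0.1, 0.9]
finger_gap: 0.0729
```

Emit:
servo_tool(
  targets=[
    {"xyz":[0,0,0],"twist":[0,0,0],"jaw":0.5},
    {"xyz":[0,0,0],"twist":[0,0,0],"jaw":0.4},
    {"xyz":[0,0,0],"twist":[0,0,0],"jaw":0.3},
    {"xyz":[0,0,0],"twist":[0,0,0],"jaw":0.3},
    {"xyz":[0,0,0],"twist":[0,0,0],"jaw":0.3},
    {"xyz":[0,0,0],"twist":[0,0,0],"jaw":0.3},
    {"xyz":[0,0,0],"twist":[0,0,0],"jaw":0.3},
  ],
)

```text
clock: 3.9
tcp_pos: [0.4944, -0.0826, 0.0528]
orientation: [0.001, 0.707, 0.707, 0.001]
wrist_force: [-0.3, 1.2, 5.2]
finger_gap: 0.0428
```

Emit:
servo_tool(
  targets=[
    {"xyz":[0,0,-0.01],"twist":[0,0,0],"jaw":0.3},
    {"xyz":[0,0,-0.03],"twist":[0,0,0],"jaw":0.3},
    {"xyz":[0,0,-0.055],"twist":[0,0,0],"jaw":0.3},
    {"xyz":[0,0,-0.07],"twist":[0,0,0],"jaw":0.3},
    {"xyz":[0,0,-0.07],"twist":[0,0,0],"jaw":0.3},
  ],
)

```text
clock: 4.32
tcp_pos: [0.4957, -0.0835, 0.1253]
orientation: [0.003, 0.707, 0.707, 0.001]
wrist_force: [0.8, -0.1, -1.9]
finger_gap: 0.0429
```

Emit:
servo_tool(
  targets=[
    {"xyz":[-0.01,0.005,0],"twist":[0,0,0],"jaw":0.3},
    {"xyz":[-0.03,0.015,0],"twist":[0,0,0],"jaw":0.3},
    {"xyz":[-0.055,0.03,0],"twist":[0,0,0],"jaw":0.3},
    {"xyz":[-0.085,0.045,0],"twist":[0,0,0],"jaw":0.3},
    {"xyz":[-0.115,0.06,0],"twist":[0,0,0],"jaw":0.3},
    {"xyz":[-0.145,0.075,0],"twist":[0,0,0],"jaw":0.3},
    {"xyz":[-0.175,0.09,0],"twist":[0,0,0],"jaw":0.3},
    {"xyz":[-0.2,0.105,0],"twist":[0,0,0],"jaw":0.3},
    {"xyz":[-0.22,0.115,0],"twist":[0,0,0],"jaw":0.3},
    {"xyz":[-0.23,0.121,0],"twist":[0,0,0],"jaw":0.3},
    {"xyz":[-0.23,0.121,0],"twist":[0,0,0],"jaw":0.3},
    {"xyz":[-0.23,0.121,0],"twist":[0,0,0],"jaw":0.3},
  ],
)

```text
clock: 5.32
tcp_pos: [0.6134, -0.3132, 0.1187]
orientation: [-0.002, 0.708, 0.707, -0.0]
wrist_force: [-1.0, -0.1, -3.0]
finger_gap: 0.0426
```

Run:
```python
from h import *
c=cam('side'); save(c,'s1.png'); s=env.get_state(); print(s['tcp_pos'],s['orientation'],s['wrist_force'],s['finger_gap'])
blobs(c,['red'],.1,.25,(.4,.75,-.45,-.15),'cap')
```

```text
[ 0.61325936 -0.31229662  0.11919405] [-1.77062009e-03  7.07231241e-01  7.06980035e-01 -2.57353124e-04] [-0.85777581 -0.27494563 -2.25603298] 0.043120872735888036
red cap (0.6073, -0.3177, 0.0276, 58) mean [ 0.6014 -0.3109  0.1736]
```

View pics/s1.png

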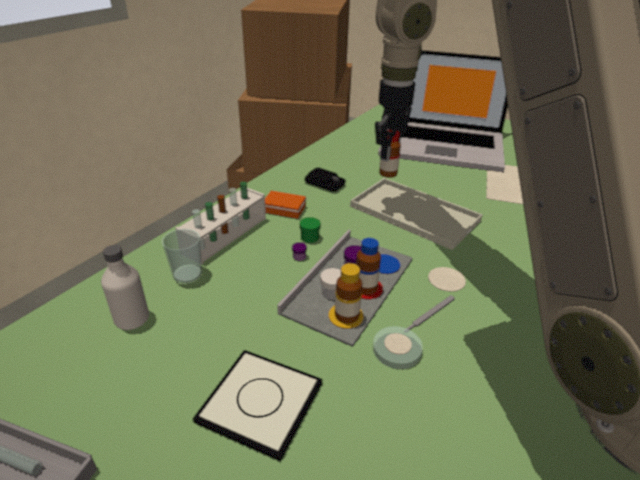

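Emit:
servo_tool(
  targets=[
    {"xyz":[0,0,0.015],"twist":[0,0,0],"jaw":0.3},
    {"xyz":[0,0,0.035],"twist":[0,0,0],"jaw":0.3},
    {"xyz":[0,0,0.055],"twist":[0,0,0],"jaw":0.3},
    {"xyz":[0,0,0.065],"twist":[0,0,0],"jaw":0.3},
    {"xyz":[0,0,0.07],"twist":[0,0,0],"jaw":0.3},
    {"xyz":[0,0,0.073],"twist":[0,0,0],"jaw":0.3},
    {"xyz":[0,0,0.075],"twist":[0,0,0],"jaw":0.3},
    {"xyz":[0,0,0.075],"twist":[0,0,0],"jaw":0.3},
    {"xyz":[0,0,0.075],"twist":[0,0,0],"jaw":0.3},
  ],
)

```text
clock: 6.12
tcp_pos: [0.615, -0.3128, 0.0473]
orientation: [0.001, 0.707, 0.707, 0.0]
wrist_force: [-0.5, 0.8, -2.6]
finger_gap: 0.0435
```

Emit:
servo_tool(
  targets=[
    {"xyz":[0,0,0.001],"twist":[0,0,0],"jaw":0.3},
    {"xyz":[0,0,0.002],"twist":[0,0,0],"jaw":0.3},
    {"xyz":[0,0,0.002],"twist":[0,0,0],"jaw":0.3},
  ],
)

```text
clock: 6.37
tcp_pos: [0.6151, -0.3129, 0.0459]
orientation: [0.001, 0.707, 0.707, 0.0]
wrist_force: [-1.8, 0.5, 3.7]
finger_gap: 0.0428
```

Emit:
servo_tool(
  targets=[
    {"xyz":[0,0,0],"twist":[0,0,0],"jaw":0.6},
    {"xyz":[0,0,0],"twist":[0,0,0],"jaw":0.85},
    {"xyz":[0,0,0],"twist":[0,0,0],"jaw":0.85},
    {"xyz":[0,0,0],"twist":[0,0,0],"jaw":0.85},
    {"xyz":[0,0,0],"twist":[0,0,0],"jaw":0.85},
  ],
)

```text
clock: 6.78
tcp_pos: [0.6144, -0.3125, 0.0441]
orientation: [-0.0, 0.707, 0.707, 0.0]
wrist_force: [0.2, -0.8, -0.6]
finger_gap: 0.0726
```

Emit:
servo_tool(
  targets=[
    {"xyz":[0,0,-0.02],"twist":[0,0,0],"jaw":0.85},
    {"xyz":[0,0,-0.05],"twist":[0,0,0],"jaw":0.85},
    {"xyz":[0,0,-0.08],"twist":[0,0,0],"jaw":0.85},
    {"xyz":[0,0,-0.11],"twist":[0,0,0],"jaw":0.85},
    {"xyz":[0,0,-0.13],"twist":[0,0,0],"jaw":0.85},
    {"xyz":[0,0,-0.14],"twist":[0,0,0],"jaw":0.85},
    {"xyz":[0,0,-0.14],"twist":[0,0,0],"jaw":0.85},
  ],
)

```text
clock: 7.37
tcp_pos: [0.6157, -0.3133, 0.1873]
orientation: [0.002, 0.707, 0.707, 0.001]
wrist_force: [0.6, -0.0, 0.1]
finger_gap: 0.0723
```

Run:
```python
from h import *
c=cam('wrist'); s=env.get_state(); print(s['tcp_pos'],s['clock'])
blobs(c,['red'],.1,.13,(.4,.75,-.45,-.15),'cap')
```

```text
[ 0.6149362  -0.31282481  0.18492658] 7.4167
red cap (0.6134, -0.3133, 0.0152, 1036) mean [ 0.6149 -0.313   0.1074]
```

Emit:
servo_tool(
  targets=[
    {"xyz":[0.02,-0.008,0],"twist":[0,0,0],"jaw":0.85},
    {"xyz":[0.05,-0.02,0],"twist":[0,0,0],"jaw":0.85},
    {"xyz":[0.085,-0.034,0],"twist":[0,0,0],"jaw":0.85},
    {"xyz":[0.12,-0.048,0],"twist":[0,0,0],"jaw":0.85},
    {"xyz":[0.155,-0.062,0],"twist":[0,0,0],"jaw":0.85},
    {"xyz":[0.19,-0.076,0],"twist":[0,0,0],"jaw":0.85},
    {"xyz":[0.225,-0.09,0],"twist":[0,0,0],"jaw":0.85},
    {"xyz":[0.26,-0.104,0],"twist":[0,0,0],"jaw":0.85},
    {"xyz":[0.29,-0.116,0],"twist":[0,0,0],"jaw":0.85},
    {"xyz":[0.31,-0.124,0],"twist":[0,0,0],"jaw":0.85},
    {"xyz":[0.316,-0.126,0],"twist":[0,0,0],"jaw":0.85},
    {"xyz":[0.316,-0.126,0],"twist":[0,0,0],"jaw":0.85},
  ],
)

```text
clock: 8.42
tcp_pos: [0.4867, 0.005, 0.1826]
orientation: [-0.001, 0.706, 0.708, -0.001]
wrist_force: [-0.3, -0.6, -0.8]
finger_gap: 0.0728
```

Emit:
servo_tool(
  targets=[
    {"xyz":[0,0,0.0],"twist":[0,0,0],"jaw":0.85},
    {"xyz":[0,0,0.01],"twist":[0,0,0],"jaw":0.85},
    {"xyz":[0,0,0.035],"twist":[0,0,0],"jaw":0.85},
    {"xyz":[0,0,0.06],"twist":[0,0,0],"jaw":0.85},
    {"xyz":[0,0,0.085],"twist":[0,0,0],"jaw":0.85},
    {"xyz":[0,0,0.11],"twist":[0,0,0],"jaw":0.85},
    {"xyz":[0,0,0.125],"twist":[0,0,0],"jaw":0.85},
    {"xyz":[0,0,0.133],"twist":[0,0,0],"jaw":0.85},
    {"xyz":[0,0,0.133],"twist":[0,0,0],"jaw":0.85},
    {"xyz":[0,0,0.133],"twist":[0,0,0],"jaw":0.85},
  ],
)

```text
clock: 9.25
tcp_pos: [0.4884, 0.0027, 0.0509]
orientation: [-0.0, 0.707, 0.707, -0.0]
wrist_force: [0.7, -0.2, 0.6]
finger_gap: 0.0727
```

Emit:
servo_tool(
  targets=[
    {"xyz":[0,0,0],"twist":[0,0,0],"jaw":0.5},
    {"xyz":[0,0,0],"twist":[0,0,0],"jaw":0.4},
    {"xyz":[0,0,0],"twist":[0,0,0],"jaw":0.3},
    {"xyz":[0,0,0],"twist":[0,0,0],"jaw":0.3},
    {"xyz":[0,0,0],"twist":[0,0,0],"jaw":0.3},
    {"xyz":[0,0,0],"twist":[0,0,0],"jaw":0.3},
    {"xyz":[0,0,0],"twist":[0,0,0],"jaw":0.3},
  ],
)

```text
clock: 9.83
tcp_pos: [0.4896, 0.0033, 0.0526]
orientation: [0.001, 0.707, 0.707, 0.001]
wrist_force: [-1.3, 0.3, 5.7]
finger_gap: 0.0431
```

Emit:
servo_tool(
  targets=[
    {"xyz":[0,0,-0.01],"twist":[0,0,0],"jaw":0.3},
    {"xyz":[0,0,-0.03],"twist":[0,0,0],"jaw":0.3},
    {"xyz":[0,0,-0.055],"twist":[0,0,0],"jaw":0.3},
    {"xyz":[0,0,-0.07],"twist":[0,0,0],"jaw":0.3},
    {"xyz":[0,0,-0.07],"twist":[0,0,0],"jaw":0.3},
  ],
)

```text
clock: 10.25
tcp_pos: [0.4906, 0.0032, 0.125]
orientation: [0.002, 0.707, 0.707, 0.002]
wrist_force: [1.2, 0.2, -2.2]
finger_gap: 0.0427
```

Emit:
servo_tool(
  targets=[
    {"xyz":[-0.01,0.001,0],"twist":[0,0,0],"jaw":0.3},
    {"xyz":[-0.035,0.004,0],"twist":[0,0,0],"jaw":0.3},
    {"xyz":[-0.07,0.009,0],"twist":[0,0,0],"jaw":0.3},
    {"xyz":[-0.105,0.014,0],"twist":[0,0,0],"jaw":0.3},
    {"xyz":[-0.14,0.019,0],"twist":[0,0,0],"jaw":0.3},
    {"xyz":[-0.175,0.024,0],"twist":[0,0,0],"jaw":0.3},
    {"xyz":[-0.21,0.028,0],"twist":[0,0,0],"jaw":0.3},
    {"xyz":[-0.245,0.033,0],"twist":[0,0,0],"jaw":0.3},
    {"xyz":[-0.28,0.037,0],"twist":[0,0,0],"jaw":0.3},
    {"xyz":[-0.3,0.04,0],"twist":[0,0,0],"jaw":0.3},
    {"xyz":[-0.308,0.0415,0],"twist":[0,0,0],"jaw":0.3},
    {"xyz":[-0.308,0.0415,0],"twist":[0,0,0],"jaw":0.3},
  ],
)

```text
clock: 11.25
tcp_pos: [0.5289, -0.3065, 0.1192]
orientation: [-0.001, 0.708, 0.706, -0.0]
wrist_force: [0.9, -0.3, -2.2]
finger_gap: 0.0428
```

Emit:
servo_tool(
  targets=[
    {"xyz":[0,0,0.0],"twist":[0,0,0],"jaw":0.3},
    {"xyz":[0,0,0.015],"twist":[0,0,0],"jaw":0.3},
    {"xyz":[0,0,0.035],"twist":[0,0,0],"jaw":0.3},
    {"xyz":[0,0,0.055],"twist":[0,0,0],"jaw":0.3},
    {"xyz":[0,0,0.065],"twist":[0,0,0],"jaw":0.3},
    {"xyz":[0,0,0.07],"twist":[0,0,0],"jaw":0.3},
    {"xyz":[0,0,0.073],"twist":[0,0,0],"jaw":0.3},
    {"xyz":[0,0,0.075],"twist":[0,0,0],"jaw":0.3},
    {"xyz":[0,0,0.076],"twist":[0,0,0],"jaw":0.3},
    {"xyz":[0,0,0.077],"twist":[0,0,0],"jaw":0.3},
    {"xyz":[0,0,0.077],"twist":[0,0,0],"jaw":0.3},
  ],
)

```text
clock: 12.17
tcp_pos: [0.5306, -0.3047, 0.0457]
orientation: [0.001, 0.707, 0.707, 0.0]
wrist_force: [-1.0, 2.3, 2.2]
finger_gap: 0.0424
```

Emit:
servo_tool(
  targets=[
    {"xyz":[0,0,0],"twist":[0,0,0],"jaw":0.6},
    {"xyz":[0,0,0],"twist":[0,0,0],"jaw":0.85},
    {"xyz":[0,0,0],"twist":[0,0,0],"jaw":0.85},
    {"xyz":[0,0,0],"twist":[0,0,0],"jaw":0.85},
    {"xyz":[0,0,-0.02],"twist":[0,0,0],"jaw":0.85},
    {"xyz":[0,0,-0.05],"twist":[0,0,0],"jaw":0.85},
    {"xyz":[0,0,-0.08],"twist":[0,0,0],"jaw":0.85},
    {"xyz":[0,0,-0.11],"twist":[0,0,0],"jaw":0.85},
    {"xyz":[0,0,-0.13],"twist":[0,0,0],"jaw":0.85},
    {"xyz":[0,0,-0.14],"twist":[0,0,0],"jaw":0.85},
    {"xyz":[0,0,-0.14],"twist":[0,0,0],"jaw":0.85},
  ],
)

```text
clock: 13.08
tcp_pos: [0.5312, -0.3055, 0.187]
orientation: [0.002, 0.707, 0.707, 0.0]
wrist_force: [-0.1, -0.5, 0.7]
finger_gap: 0.0724
```

Emit:
servo_tool(
  targets=[
    {"xyz":[0.02,-0.003,0],"twist":[0,0,0],"jaw":0.85},
    {"xyz":[0.055,-0.007,0],"twist":[0,0,0],"jaw":0.85},
    {"xyz":[0.095,-0.012,0],"twist":[0,0,0],"jaw":0.85},
    {"xyz":[0.135,-0.017,0],"twist":[0,0,0],"jaw":0.85},
    {"xyz":[0.175,-0.022,0],"twist":[0,0,0],"jaw":0.85},
    {"xyz":[0.215,-0.028,0],"twist":[0,0,0],"jaw":0.85},
    {"xyz":[0.255,-0.033,0],"twist":[0,0,0],"jaw":0.85},
    {"xyz":[0.295,-0.038,0],"twist":[0,0,0],"jaw":0.85},
    {"xyz":[0.335,-0.043,0],"twist":[0,0,0],"jaw":0.85},
    {"xyz":[0.365,-0.047,0],"twist":[0,0,0],"jaw":0.85},
    {"xyz":[0.385,-0.05,0],"twist":[0,0,0],"jaw":0.85},
    {"xyz":[0.3925,-0.0505,0],"twist":[0,0,0],"jaw":0.85},
  ],
)

```text
clock: 14.08
tcp_pos: [0.4773, 0.0907, 0.1824]
orientation: [-0.001, 0.706, 0.708, -0.001]
wrist_force: [0.0, 0.5, -0.5]
finger_gap: 0.0725
```

Emit:
servo_tool(
  targets=[
    {"xyz":[0,0,0.0],"twist":[0,0,0],"jaw":0.85},
    {"xyz":[0,0,0.0],"twist":[0,0,0],"jaw":0.85},
    {"xyz":[0,0,0.01],"twist":[0,0,0],"jaw":0.85},
    {"xyz":[0,0,0.035],"twist":[0,0,0],"jaw":0.85},
    {"xyz":[0,0,0.06],"twist":[0,0,0],"jaw":0.85},
    {"xyz":[0,0,0.085],"twist":[0,0,0],"jaw":0.85},
    {"xyz":[0,0,0.11],"twist":[0,0,0],"jaw":0.85},
    {"xyz":[0,0,0.125],"twist":[0,0,0],"jaw":0.85},
    {"xyz":[0,0,0.133],"twist":[0,0,0],"jaw":0.85},
    {"xyz":[0,0,0.133],"twist":[0,0,0],"jaw":0.85},
    {"xyz":[0,0,0.133],"twist":[0,0,0],"jaw":0.85},
  ],
)

```text
clock: 15.0
tcp_pos: [0.4793, 0.0871, 0.051]
orientation: [-0.0, 0.708, 0.707, -0.0]
wrist_force: [-0.5, -0.6, 0.4]
finger_gap: 0.0726
```

Emit:
servo_tool(
  targets=[
    {"xyz":[0,0,0],"twist":[0,0,0],"jaw":0.5},
    {"xyz":[0,0,0],"twist":[0,0,0],"jaw":0.4},
    {"xyz":[0,0,0],"twist":[0,0,0],"jaw":0.3},
    {"xyz":[0,0,0],"twist":[0,0,0],"jaw":0.3},
    {"xyz":[0,0,0],"twist":[0,0,0],"jaw":0.3},
    {"xyz":[0,0,0],"twist":[0,0,0],"jaw":0.3},
    {"xyz":[0,0,0],"twist":[0,0,0],"jaw":0.3},
  ],
)

```text
clock: 15.58
tcp_pos: [0.4807, 0.0878, 0.0527]
orientation: [0.001, 0.707, 0.707, 0.001]
wrist_force: [-0.1, -2.2, 5.6]
finger_gap: 0.0426
```

Emit:
servo_tool(
  targets=[
    {"xyz":[0,0,-0.01],"twist":[0,0,0],"jaw":0.3},
    {"xyz":[0,0,-0.03],"twist":[0,0,0],"jaw":0.3},
    {"xyz":[0,0,-0.055],"twist":[0,0,0],"jaw":0.3},
    {"xyz":[0,0,-0.07],"twist":[0,0,0],"jaw":0.3},
    {"xyz":[-0.01,0,-0.07],"twist":[0,0,0],"jaw":0.3},
    {"xyz":[-0.035,-0.003,-0.07],"twist":[0,0,0],"jaw":0.3},
    {"xyz":[-0.07,-0.006,-0.07],"twist":[0,0,0],"jaw":0.3},
    {"xyz":[-0.105,-0.01,-0.07],"twist":[0,0,0],"jaw":0.3},
    {"xyz":[-0.14,-0.013,-0.07],"twist":[0,0,0],"jaw":0.3},
    {"xyz":[-0.175,-0.016,-0.07],"twist":[0,0,0],"jaw":0.3},
    {"xyz":[-0.21,-0.019,-0.07],"twist":[0,0,0],"jaw":0.3},
  ],
)

```text
clock: 16.5
tcp_pos: [0.4589, -0.1237, 0.1204]
orientation: [-0.001, 0.707, 0.707, -0.0]
wrist_force: [0.8, 0.2, -1.4]
finger_gap: 0.0428
```

Emit:
servo_tool(
  targets=[
    {"xyz":[-0.035,-0.003,0],"twist":[0,0,0],"jaw":0.3},
    {"xyz":[-0.07,-0.006,0],"twist":[0,0,0],"jaw":0.3},
    {"xyz":[-0.105,-0.01,0],"twist":[0,0,0],"jaw":0.3},
    {"xyz":[-0.14,-0.013,0],"twist":[0,0,0],"jaw":0.3},
    {"xyz":[-0.165,-0.015,0],"twist":[0,0,0],"jaw":0.3},
    {"xyz":[-0.175,-0.015,0],"twist":[0,0,0],"jaw":0.3},
    {"xyz":[-0.175,-0.015,0],"twist":[0,0,0],"jaw":0.3},
  ],
)

```text
clock: 17.08
tcp_pos: [0.4445, -0.2995, 0.1202]
orientation: [-0.0, 0.708, 0.706, -0.0]
wrist_force: [0.5, -0.6, -1.7]
finger_gap: 0.0427
```

Emit:
servo_tool(
  targets=[
    {"xyz":[0,0,0.0],"twist":[0,0,0],"jaw":0.3},
    {"xyz":[0,0,0.015],"twist":[0,0,0],"jaw":0.3},
    {"xyz":[0,0,0.035],"twist":[0,0,0],"jaw":0.3},
    {"xyz":[0,0,0.055],"twist":[0,0,0],"jaw":0.3},
    {"xyz":[0,0,0.065],"twist":[0,0,0],"jaw":0.3},
    {"xyz":[0,0,0.07],"twist":[0,0,0],"jaw":0.3},
    {"xyz":[0,0,0.073],"twist":[0,0,0],"jaw":0.3},
    {"xyz":[0,0,0.075],"twist":[0,0,0],"jaw":0.3},
    {"xyz":[0,0,0.076],"twist":[0,0,0],"jaw":0.3},
    {"xyz":[0,0,0.077],"twist":[0,0,0],"jaw":0.3},
    {"xyz":[0,0,0.077],"twist":[0,0,0],"jaw":0.3},
  ],
)

```text
clock: 18.0
tcp_pos: [0.446, -0.2972, 0.0457]
orientation: [0.001, 0.707, 0.707, 0.0]
wrist_force: [-0.9, 0.7, 3.6]
finger_gap: 0.0426
```

Emit:
servo_tool(
  targets=[
    {"xyz":[0,0,0],"twist":[0,0,0],"jaw":0.6},
    {"xyz":[0,0,0],"twist":[0,0,0],"jaw":0.85},
    {"xyz":[0,0,0],"twist":[0,0,0],"jaw":0.85},
    {"xyz":[0,0,0],"twist":[0,0,0],"jaw":0.85},
    {"xyz":[0,0,-0.02],"twist":[0,0,0],"jaw":0.85},
    {"xyz":[0,0,-0.05],"twist":[0,0,0],"jaw":0.85},
    {"xyz":[0,0,-0.08],"twist":[0,0,0],"jaw":0.85},
    {"xyz":[0,0,-0.11],"twist":[0,0,0],"jaw":0.85},
    {"xyz":[0,0,-0.13],"twist":[0,0,0],"jaw":0.85},
    {"xyz":[0,0,-0.14],"twist":[0,0,0],"jaw":0.85},
    {"xyz":[0,0,-0.14],"twist":[0,0,0],"jaw":0.85},
  ],
)

```text
clock: 18.92
tcp_pos: [0.4466, -0.2982, 0.1867]
orientation: [0.002, 0.707, 0.707, 0.0]
wrist_force: [0.1, -1.5, -0.0]
finger_gap: 0.0725
```

Run:
```python
from h import *
s=env.get_state(); print(s['tcp_pos'],s['clock'])
for n in ('wrist','side'):
    c=cam(n);print(n); blobs(c,['red','yellow','blue'],.1,.13,(.38,.75,-.45,-.15),'cap'); blobs(c,['purple'],.043,.053,(.45,.62,-.15,.15),'pot')
save(c,'s2.png')
```

```text
[ 0.44662604 -0.2981578   0.18671042] 18.9167
wrist
yellow cap (0.4447, -0.2976, 0.0156, 1498) mean [ 0.4437 -0.2977  0.1072]
blue cap (0.5294, -0.3052, 0.0156, 1031) mean [ 0.5291 -0.305   0.1074]
purple pot (0.537, -0.0381, 0.0234, 1565) mean [ 0.5369 -0.0387  0.0475]
side
red cap (0.6106, -0.3077, 0.014, 77) mean [ 0.61   -0.3051  0.1067]
yellow cap (0.4451, -0.295, 0.0157, 120) mean [ 0.4439 -0.2919  0.1068]
blue cap (0.5291, -0.3, 0.0147, 95) mean [ 0.5271 -0.2976  0.1069]
purple pot (0.5362, -0.0343, 0.0223, 243) mean [ 0.5356 -0.0334  0.0484]
```

View pics/s2.png

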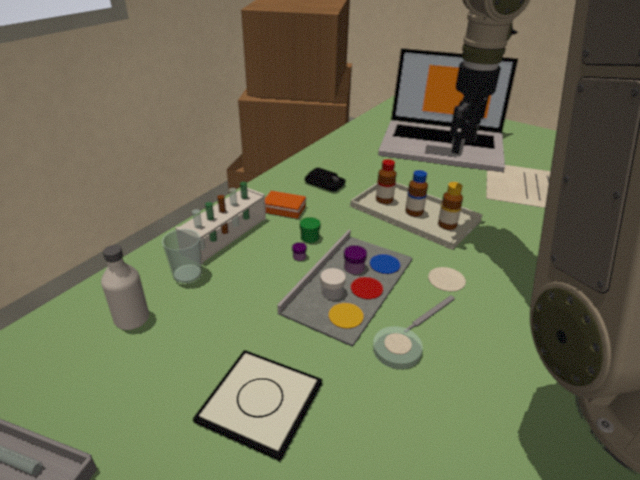

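The side view shows all three bottles upright in the tray at (386,184), (417,195) and (451,208), with both pots unmoved. Next is the purple pot.

Emit:
servo_tool(
  targets=[
    {"xyz":[0.01,0.003,0],"twist":[0,0,0],"jaw":0.8},
    {"xyz":[0.035,0.012,0],"twist":[0,0,0],"jaw":0.8},
    {"xyz":[0.07,0.025,0],"twist":[0,0,0],"jaw":0.8},
    {"xyz":[0.105,0.037,0],"twist":[0,0,0],"jaw":0.8},
    {"xyz":[0.14,0.05,0],"twist":[0,0,0],"jaw":0.8},
    {"xyz":[0.175,0.062,0],"twist":[0,0,0],"jaw":0.8},
    {"xyz":[0.21,0.074,0],"twist":[0,0,0],"jaw":0.8},
    {"xyz":[0.24,0.085,0],"twist":[0,0,0],"jaw":0.8},
    {"xyz":[0.255,0.09,0],"twist":[0,0,0],"jaw":0.8},
    {"xyz":[0.26,0.092,0],"twist":[0,0,0],"jaw":0.8},
    {"xyz":[0.26,0.092,0],"twist":[0,0,0],"jaw":0.8},
    {"xyz":[0.26,0.092,0],"twist":[0,0,0],"jaw":0.8},
  ],
)

```text
clock: 20.02
tcp_pos: [0.5366, -0.037, 0.1832]
orientation: [-0.001, 0.707, 0.707, -0.001]
wrist_force: [-0.8, -1.8, 0.1]
finger_gap: 0.0684
```

Run:
```python
from h import *
c=cam('wrist'); s=env.get_state(); print(s['tcp_pos'],s['clock']); B=(.42,.62,-.2,.2)
blobs(c,['red','yellow','blue'],.005,.016,B,'pad'); blobs(c,['purple','white'],.043,.053,B,'pot')
save(c,'w2.png')
```

```text
[ 0.53665142 -0.03758404  0.18347444] 20.0667
red pad (0.4872, 0.0029, 0.0314, 3515) mean [0.4864 0.0026 0.0104]
yellow pad (0.4816, 0.0884, 0.0322, 3676) mean [0.4806 0.0873 0.0104]
blue pad (0.4927, -0.0823, 0.0306, 3354) mean [ 0.492  -0.0821  0.0104]
purple pot (0.537, -0.0374, 0.0224, 1990) mean [ 0.5366 -0.0376  0.0474]
white pot (0.5342, 0.0488, 0.023, 2169) mean [0.5335 0.0483 0.0474]
```

View pics/w2.png

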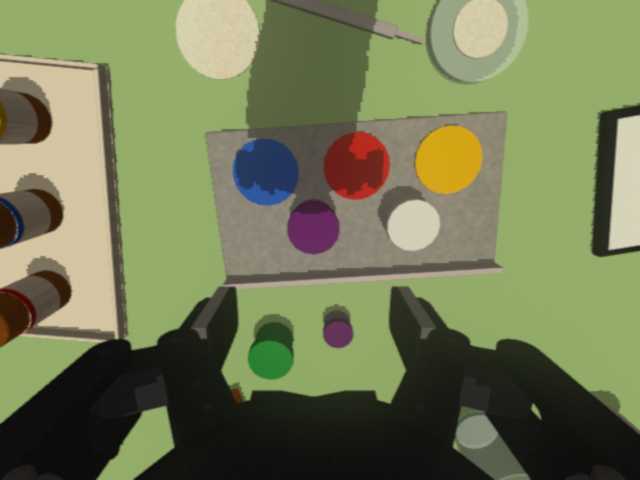

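The wrist view shows the pads clear at (265,172), (356,165) and (449,160), with the purple pot centred under the tool at (313,227).

Emit:
servo_tool(
  targets=[
    {"xyz":[0,0.001,0.02],"twist":[0,0,0],"jaw":0.8},
    {"xyz":[0,0.001,0.05],"twist":[0,0,0],"jaw":0.8},
    {"xyz":[0,0.001,0.085],"twist":[0,0,0],"jaw":0.8},
    {"xyz":[0,0.001,0.115],"twist":[0,0,0],"jaw":0.8},
    {"xyz":[0,0.001,0.135],"twist":[0,0,0],"jaw":0.8},
    {"xyz":[0,0.001,0.15],"twist":[0,0,0],"jaw":0.8},
    {"xyz":[0,0.001,0.16],"twist":[0,0,0],"jaw":0.8},
    {"xyz":[0,0.001,0.168],"twist":[0,0,0],"jaw":0.8},
    {"xyz":[0,0.001,0.168],"twist":[0,0,0],"jaw":0.8},
    {"xyz":[0,0.001,0.168],"twist":[0,0,0],"jaw":0.8},
  ],
  squeeze=40,
)

```text
clock: 20.9
tcp_pos: [0.5385, -0.0376, 0.0165]
orientation: [0.0, 0.707, 0.707, 0.0]
wrist_force: [0.3, 0.0, 0.6]
finger_gap: 0.068
```

Emit:
servo_tool(
  targets=[
    {"xyz":[0,0,0],"twist":[0,0,0],"jaw":0.55},
    {"xyz":[0,0,0],"twist":[0,0,0],"jaw":0.45},
    {"xyz":[0,0,0],"twist":[0,0,0],"jaw":0.35},
    {"xyz":[0,0,0],"twist":[0,0,0],"jaw":0.35},
    {"xyz":[0,0,0],"twist":[0,0,0],"jaw":0.35},
    {"xyz":[0,0,0],"twist":[0,0,0],"jaw":0.35},
    {"xyz":[0,0,0],"twist":[0,0,0],"jaw":0.35},
  ],
)

```text
clock: 21.48
tcp_pos: [0.5394, -0.0373, 0.0177]
orientation: [0.001, 0.707, 0.707, 0.001]
wrist_force: [-0.2, -0.7, 6.4]
finger_gap: 0.0447
```

Emit:
servo_tool(
  targets=[
    {"xyz":[0,0,-0.01],"twist":[0,0,0],"jaw":0.35},
    {"xyz":[0,0,-0.03],"twist":[0,0,0],"jaw":0.35},
    {"xyz":[0,0,-0.055],"twist":[0,0,0],"jaw":0.35},
    {"xyz":[0,0,-0.085],"twist":[0,0,0],"jaw":0.35},
    {"xyz":[0,0,-0.1],"twist":[0,0,0],"jaw":0.35},
    {"xyz":[0,0,-0.1],"twist":[0,0,0],"jaw":0.35},
  ],
)

```text
clock: 21.98
tcp_pos: [0.5411, -0.0374, 0.121]
orientation: [0.003, 0.707, 0.707, 0.002]
wrist_force: [1.5, 0.2, -0.2]
finger_gap: 0.0447
```

Run:
```python
from h import *
c=cam('side'); s=env.get_state(); print(s['tcp_pos'],s['clock'],s['finger_gap'])
a=c['color'][130:430,130:530]; cv2.imwrite('pics/s3.png',cv2.resize(a,(800,600))[:,:,::-1])
```

```text
[ 0.53996644 -0.03720499  0.11877451] 22.0333 0.04485757075952169
```

View pics/s3.png

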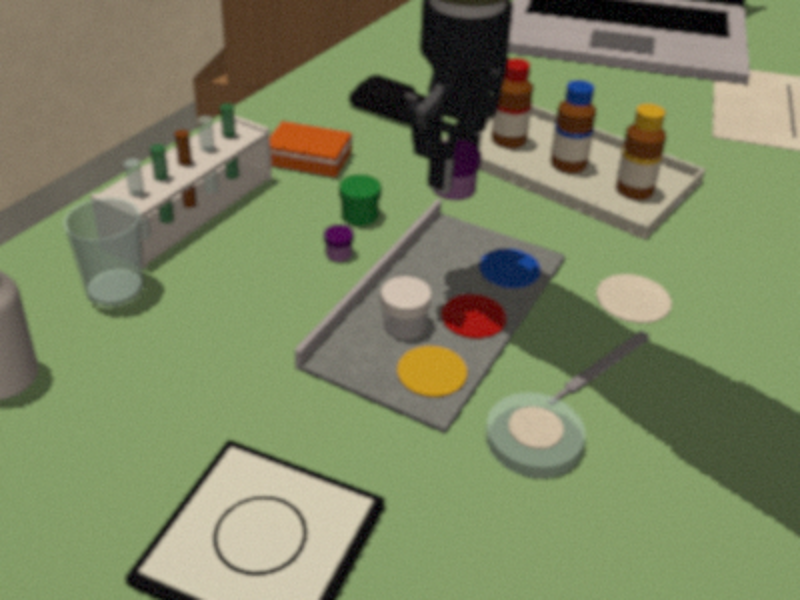

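Emit:
servo_tool(
  targets=[
    {"xyz":[0.01,-0.001,0],"twist":[0,0,0],"jaw":0.35},
    {"xyz":[0.035,-0.004,0],"twist":[0,0,0],"jaw":0.35},
    {"xyz":[0.07,-0.009,0],"twist":[0,0,0],"jaw":0.35},
    {"xyz":[0.11,-0.014,0],"twist":[0,0,0],"jaw":0.35},
    {"xyz":[0.15,-0.019,0],"twist":[0,0,0],"jaw":0.35},
    {"xyz":[0.19,-0.024,0],"twist":[0,0,0],"jaw":0.35},
    {"xyz":[0.23,-0.029,0],"twist":[0,0,0],"jaw":0.35},
    {"xyz":[0.27,-0.034,0],"twist":[0,0,0],"jaw":0.35},
    {"xyz":[0.305,-0.038,0],"twist":[0,0,0],"jaw":0.35},
    {"xyz":[0.33,-0.042,0],"twist":[0,0,0],"jaw":0.35},
    {"xyz":[0.3435,-0.043,0],"twist":[0,0,0],"jaw":0.35},
    {"xyz":[0.3435,-0.043,0],"twist":[0,0,0],"jaw":0.35},
  ],
)

```text
clock: 23.03
tcp_pos: [0.4933, 0.3092, 0.1146]
orientation: [-0.001, 0.706, 0.709, -0.001]
wrist_force: [1.2, -0.7, -1.2]
finger_gap: 0.0446
```

Emit:
servo_tool(
  targets=[
    {"xyz":[0,0,0.0],"twist":[0,0,0],"jaw":0.35},
    {"xyz":[0,0,0.01],"twist":[0,0,0],"jaw":0.35},
    {"xyz":[0,0,0.03],"twist":[0,0,0],"jaw":0.35},
    {"xyz":[0,0,0.055],"twist":[0,0,0],"jaw":0.35},
    {"xyz":[0,0,0.075],"twist":[0,0,0],"jaw":0.35},
    {"xyz":[0,0,0.085],"twist":[0,0,0],"jaw":0.35},
    {"xyz":[0,0,0.091],"twist":[0,0,0],"jaw":0.35},
    {"xyz":[0,0,0.094],"twist":[0,0,0],"jaw":0.35},
    {"xyz":[0,0,0.096],"twist":[0,0,0],"jaw":0.35},
    {"xyz":[0,0,0.0965],"twist":[0,0,0],"jaw":0.35},
    {"xyz":[0,0,0.0965],"twist":[0,0,0],"jaw":0.35},
  ],
)

```text
clock: 23.95
tcp_pos: [0.4958, 0.3058, 0.0217]
orientation: [0.0, 0.707, 0.707, 0.0]
wrist_force: [-1.7, -1.7, 5.0]
finger_gap: 0.0448
```

Contact at the expected height, so I'll release, back off and look.

Emit:
servo_tool(
  targets=[
    {"xyz":[0,0,0],"twist":[0,0,0],"jaw":0.6},
    {"xyz":[0,0,0],"twist":[0,0,0],"jaw":0.85},
    {"xyz":[0,0,0],"twist":[0,0,0],"jaw":0.85},
    {"xyz":[0,0,0],"twist":[0,0,0],"jaw":0.85},
    {"xyz":[0,0,-0.02],"twist":[0,0,0],"jaw":0.85},
    {"xyz":[0,0,-0.05],"twist":[0,0,0],"jaw":0.85},
    {"xyz":[0,0,-0.09],"twist":[0,0,0],"jaw":0.85},
    {"xyz":[0,0,-0.13],"twist":[0,0,0],"jaw":0.85},
    {"xyz":[0,0,-0.155],"twist":[0,0,0],"jaw":0.85},
    {"xyz":[0,0,-0.165],"twist":[0,0,0],"jaw":0.85},
    {"xyz":[0,0,-0.165],"twist":[0,0,0],"jaw":0.85},
    {"xyz":[0,0,-0.165],"twist":[0,0,0],"jaw":0.85},
  ],
  squeeze=50,
)

```text
clock: 24.95
tcp_pos: [0.4952, 0.3065, 0.1842]
orientation: [-0.0, 0.707, 0.707, 0.0]
wrist_force: [-0.1, -0.5, 0.4]
finger_gap: 0.0725
```

```bash
cat >> h.py <<'E'
def light(c,box=(.42,.58,.2,.42)):
    P=cloud(c); x,y,z=P[...,0],P[...,1],P[...,2]
    q=((c['depth']>0)&(x>box[0])&(x<box[1])&(y>box[2])&(y<box[3])&(z>.007)&(z<.02)).astype(np.uint8)
    n,l,s,_=cv2.connectedComponentsWithStats(q); r=cv2.minAreaRect(P[l==1+s[1:,4].argmax()][:,:2].astype(np.float32)); print('light',np.round(r[0],4),np.round(r[1],4))
E
python3 - <<'E'
from h import *
s=env.get_state(); print(s['tcp_pos'],s['clock'])
for n in ('wrist','side','top'):
    c=cam(n); print(n); light(c); blobs(c,['purple'],.045,.06,(.4,.6,.2,.4),'pot')
    if n=='wrist': save(c,'w3.png')
E
```

```text
[0.49524905 0.30646914 0.18423125] 24.95
wrist
light [0.4953 0.3055] [0.1394 0.1403]
purple pot (0.4941, 0.3055, 0.0216, 1582) mean [0.4968 0.3057 0.0514]
side
light [0.4951 0.3059] [0.1405 0.1414]
purple pot (0.4935, 0.3078, 0.022, 542) mean [0.4945 0.3088 0.052 ]
top
light [0.4968 0.3047] [0.1403 0.1414]
purple pot (0.4946, 0.3048, 0.0223, 288) mean [0.4936 0.3035 0.0521]
```

View pics/w3.png

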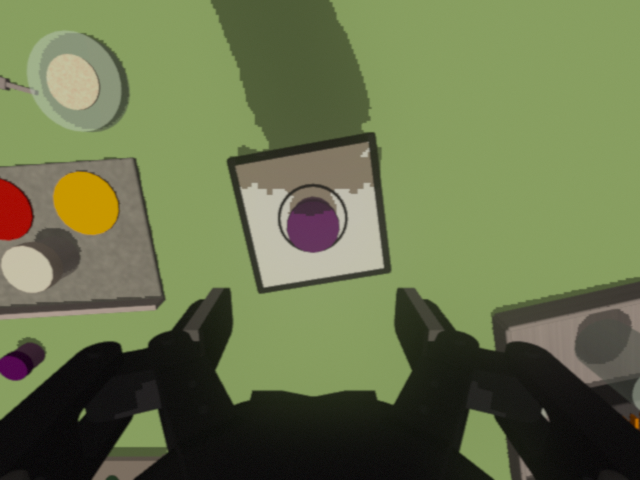

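The wrist view shows the pot at (313,225) inside the ring, centred to about 2 mm in all three cameras. Now the bottles go back, yellow first.

Emit:
servo_tool(
  targets=[
    {"xyz":[-0.01,-0.001,0],"twist":[0,0,0],"jaw":0.85},
    {"xyz":[-0.035,-0.003,0],"twist":[0,0,0],"jaw":0.85},
    {"xyz":[-0.07,-0.006,0],"twist":[0,0,0],"jaw":0.85},
    {"xyz":[-0.11,-0.009,0],"twist":[0,0,0],"jaw":0.85},
    {"xyz":[-0.15,-0.012,0],"twist":[0,0,0],"jaw":0.85},
    {"xyz":[-0.19,-0.016,0],"twist":[0,0,0],"jaw":0.85},
    {"xyz":[-0.23,-0.019,0],"twist":[0,0,0],"jaw":0.85},
    {"xyz":[-0.27,-0.022,0],"twist":[0,0,0],"jaw":0.85},
    {"xyz":[-0.31,-0.026,0],"twist":[0,0,0],"jaw":0.85},
  ],
)

```text
clock: 25.85
tcp_pos: [0.4679, -0.0056, 0.1838]
orientation: [-0.001, 0.707, 0.707, -0.001]
wrist_force: [0.6, -0.7, -1.1]
finger_gap: 0.0729
```

Emit:
servo_tool(
  targets=[
    {"xyz":[-0.04,-0.003,0],"twist":[0,0,0],"jaw":0.85},
    {"xyz":[-0.08,-0.007,0],"twist":[0,0,0],"jaw":0.85},
    {"xyz":[-0.12,-0.01,0],"twist":[0,0,0],"jaw":0.85},
    {"xyz":[-0.16,-0.013,0],"twist":[0,0,0],"jaw":0.85},
    {"xyz":[-0.2,-0.016,0],"twist":[0,0,0],"jaw":0.85},
    {"xyz":[-0.24,-0.02,0],"twist":[0,0,0],"jaw":0.85},
    {"xyz":[-0.27,-0.022,0],"twist":[0,0,0],"jaw":0.85},
    {"xyz":[-0.29,-0.024,0],"twist":[0,0,0],"jaw":0.85},
    {"xyz":[-0.2935,-0.024,0],"twist":[0,0,0],"jaw":0.85},
    {"xyz":[-0.2935,-0.024,0],"twist":[0,0,0],"jaw":0.85},
    {"xyz":[-0.2935,-0.024,0],"twist":[0,0,0],"jaw":0.85},
  ],
)

```text
clock: 26.77
tcp_pos: [0.4445, -0.2963, 0.1838]
orientation: [-0.001, 0.707, 0.707, 0.0]
wrist_force: [-0.3, 0.6, -0.3]
finger_gap: 0.0731
```

Run:
```python
from h import *
c=cam('wrist'); s=env.get_state(); print(s['tcp_pos'],s['clock'])
blobs(c,['red','yellow','blue'],.1,.13,(.38,.75,-.45,-.15),'cap')
c=cam('top'); blobs(c,['red','yellow','blue'],.1,.13,(.38,.75,-.45,-.15),'cap')
```

```text
[ 0.44478977 -0.29577215  0.1841033 ] 26.8167
yellow cap (0.4447, -0.2978, 0.0157, 1525) mean [ 0.4437 -0.2977  0.1072]
blue cap (0.5296, -0.3046, 0.0155, 1059) mean [ 0.5291 -0.3049  0.1074]
red cap (0.6142, -0.3123, 0.0158, 247) mean [ 0.614  -0.3119  0.1077]
yellow cap (0.437, -0.296, 0.0122, 66) mean [ 0.4359 -0.2963  0.1078]
blue cap (0.5311, -0.3044, 0.0155, 248) mean [ 0.5306 -0.3034  0.1078]
```

Emit:
servo_tool(
  targets=[
    {"xyz":[-0.001,0,0.015],"twist":[0,0,0],"jaw":0.85},
    {"xyz":[-0.001,0,0.04],"twist":[0,0,0],"jaw":0.85},
    {"xyz":[-0.001,0,0.065],"twist":[0,0,0],"jaw":0.85},
    {"xyz":[-0.001,0,0.09],"twist":[0,0,0],"jaw":0.85},
    {"xyz":[-0.001,0,0.115],"twist":[0,0,0],"jaw":0.85},
    {"xyz":[-0.001,0,0.13],"twist":[0,0,0],"jaw":0.85},
    {"xyz":[-0.001,0,0.14],"twist":[0,0,0],"jaw":0.85},
    {"xyz":[-0.001,0,0.14],"twist":[0,0,0],"jaw":0.85},
    {"xyz":[-0.001,0,0.14],"twist":[0,0,0],"jaw":0.85},
  ],
)

```text
clock: 27.62
tcp_pos: [0.4456, -0.2972, 0.045]
orientation: [-0.0, 0.707, 0.708, 0.0]
wrist_force: [0.7, -0.4, 0.3]
finger_gap: 0.0725
```

Emit:
servo_tool(
  targets=[
    {"xyz":[0,0,0],"twist":[0,0,0],"jaw":0.5},
    {"xyz":[0,0,0],"twist":[0,0,0],"jaw":0.4},
    {"xyz":[0,0,0],"twist":[0,0,0],"jaw":0.3},
    {"xyz":[0,0,0],"twist":[0,0,0],"jaw":0.3},
    {"xyz":[0,0,0],"twist":[0,0,0],"jaw":0.3},
    {"xyz":[0,0,0],"twist":[0,0,0],"jaw":0.3},
    {"xyz":[0,0,0],"twist":[0,0,0],"jaw":0.3},
  ],
)

```text
clock: 28.2
tcp_pos: [0.4463, -0.2985, 0.0463]
orientation: [0.001, 0.707, 0.707, 0.0]
wrist_force: [0.3, 2.7, 6.1]
finger_gap: 0.0426
```

Emit:
servo_tool(
  targets=[
    {"xyz":[0,0,-0.01],"twist":[0,0,0],"jaw":0.3},
    {"xyz":[0,0,-0.03],"twist":[0,0,0],"jaw":0.3},
    {"xyz":[0,0,-0.055],"twist":[0,0,0],"jaw":0.3},
    {"xyz":[0,0,-0.07],"twist":[0,0,0],"jaw":0.3},
    {"xyz":[0.01,0,-0.07],"twist":[0,0,0],"jaw":0.3},
    {"xyz":[0.035,0.003,-0.07],"twist":[0,0,0],"jaw":0.3},
    {"xyz":[0.07,0.007,-0.07],"twist":[0,0,0],"jaw":0.3},
    {"xyz":[0.105,0.01,-0.07],"twist":[0,0,0],"jaw":0.3},
    {"xyz":[0.14,0.013,-0.07],"twist":[0,0,0],"jaw":0.3},
    {"xyz":[0.175,0.017,-0.07],"twist":[0,0,0],"jaw":0.3},
    {"xyz":[0.21,0.02,-0.07],"twist":[0,0,0],"jaw":0.3},
  ],
)

```text
clock: 29.12
tcp_pos: [0.4643, -0.0857, 0.114]
orientation: [-0.001, 0.707, 0.707, -0.0]
wrist_force: [0.5, 0.1, -2.2]
finger_gap: 0.0426
```

Emit:
servo_tool(
  targets=[
    {"xyz":[0.035,0.003,0],"twist":[0,0,0],"jaw":0.3},
    {"xyz":[0.07,0.007,0],"twist":[0,0,0],"jaw":0.3},
    {"xyz":[0.105,0.01,0],"twist":[0,0,0],"jaw":0.3},
    {"xyz":[0.14,0.014,0],"twist":[0,0,0],"jaw":0.3},
    {"xyz":[0.165,0.016,0],"twist":[0,0,0],"jaw":0.3},
    {"xyz":[0.1755,0.017,0],"twist":[0,0,0],"jaw":0.3},
    {"xyz":[0.1755,0.017,0],"twist":[0,0,0],"jaw":0.3},
    {"xyz":[0.1755,0.017,0],"twist":[0,0,0],"jaw":0.3},
  ],
)

```text
clock: 29.78
tcp_pos: [0.4815, 0.0878, 0.1142]
orientation: [-0.0, 0.706, 0.708, -0.001]
wrist_force: [0.5, 0.2, -2.6]
finger_gap: 0.0428
```

Emit:
servo_tool(
  targets=[
    {"xyz":[0,0,0.01],"twist":[0,0,0],"jaw":0.3},
    {"xyz":[0,0,0.03],"twist":[0,0,0],"jaw":0.3},
    {"xyz":[0,0,0.045],"twist":[0,0,0],"jaw":0.3},
    {"xyz":[0,0,0.055],"twist":[0,0,0],"jaw":0.3},
    {"xyz":[0,0,0.059],"twist":[0,0,0],"jaw":0.3},
    {"xyz":[0,0,0.061],"twist":[0,0,0],"jaw":0.3},
    {"xyz":[0,0,0.062],"twist":[0,0,0],"jaw":0.3},
    {"xyz":[0,0,0.063],"twist":[0,0,0],"jaw":0.3},
    {"xyz":[0,0,0.063],"twist":[0,0,0],"jaw":0.3},
  ],
)

```text
clock: 30.53
tcp_pos: [0.4812, 0.0864, 0.0533]
orientation: [0.0, 0.707, 0.707, -0.001]
wrist_force: [-7.5, -2.1, 12.3]
finger_gap: 0.0428
```

Emit:
servo_tool(
  targets=[
    {"xyz":[0,0,-0.0005],"twist":[0,0,0],"jaw":0.3},
    {"xyz":[0,0,-0.0005],"twist":[0,0,0],"jaw":0.6},
    {"xyz":[0,0,-0.0005],"twist":[0,0,0],"jaw":0.85},
    {"xyz":[0,0,0],"twist":[0,0,0],"jaw":0.85},
    {"xyz":[0,0,0],"twist":[0,0,0],"jaw":0.85},
    {"xyz":[0,0,-0.02],"twist":[0,0,0],"jaw":0.85},
    {"xyz":[0,0,-0.05],"twist":[0,0,0],"jaw":0.85},
    {"xyz":[0,0,-0.08],"twist":[0,0,0],"jaw":0.85},
    {"xyz":[0,0,-0.11],"twist":[0,0,0],"jaw":0.85},
    {"xyz":[0,0,-0.13],"twist":[0,0,0],"jaw":0.85},
    {"xyz":[0,0,-0.133],"twist":[0,0,0],"jaw":0.85},
    {"xyz":[0,0,-0.133],"twist":[0,0,0],"jaw":0.85},
  ],
)

```text
clock: 31.53
tcp_pos: [0.4836, 0.0875, 0.1862]
orientation: [0.001, 0.707, 0.707, 0.001]
wrist_force: [-0.4, 0.1, -0.2]
finger_gap: 0.0723
```

Run:
```python
from h import *
c=cam('wrist'); s=env.get_state(); print(s['tcp_pos'],s['clock']); B=(.4,.6,-.2,.2)
blobs(c,['yellow'],.1,.13,B,'cap'); blobs(c,['yellow','red'],.005,.016,B,'pad')
```

```text
[0.48262065 0.08748476 0.18477357] 31.5833
yellow cap (0.4809, 0.0875, 0.0158, 1672) mean [0.4792 0.0874 0.1137]
yellow pad (0.4816, 0.0872, 0.0316, 948) mean [0.4664 0.0872 0.0103]
red pad (0.4877, 0.0027, 0.0319, 3051) mean [0.4862 0.0028 0.0104]
```

Emit:
servo_tool(
  targets=[
    {"xyz":[-0.02,0.007,0],"twist":[0,0,0],"jaw":0.85},
    {"xyz":[-0.055,0.018,0],"twist":[0,0,0],"jaw":0.85},
    {"xyz":[-0.09,0.03,0],"twist":[0,0,0],"jaw":0.85},
    {"xyz":[-0.125,0.041,0],"twist":[0,0,0],"jaw":0.85},
    {"xyz":[-0.16,0.053,0],"twist":[0,0,0],"jaw":0.85},
    {"xyz":[-0.195,0.065,0],"twist":[0,0,0],"jaw":0.85},
    {"xyz":[-0.23,0.076,0],"twist":[0,0,0],"jaw":0.85},
    {"xyz":[-0.265,0.088,0],"twist":[0,0,0],"jaw":0.85},
    {"xyz":[-0.3,0.099,0],"twist":[0,0,0],"jaw":0.85},
    {"xyz":[-0.335,0.111,0],"twist":[0,0,0],"jaw":0.85},
    {"xyz":[-0.37,0.122,0],"twist":[0,0,0],"jaw":0.85},
    {"xyz":[-0.395,0.131,0],"twist":[0,0,0],"jaw":0.85},
  ],
)

```text
clock: 32.58
tcp_pos: [0.6129, -0.3103, 0.1816]
orientation: [-0.002, 0.708, 0.707, -0.001]
wrist_force: [0.7, -0.0, -0.2]
finger_gap: 0.0728
```

Emit:
servo_tool(
  targets=[
    {"xyz":[-0.005,0.0015,0],"twist":[0,0,0],"jaw":0.85},
    {"xyz":[-0.005,0.0015,0],"twist":[0,0,0],"jaw":0.85},
    {"xyz":[-0.005,0.0015,0],"twist":[0,0,0],"jaw":0.85},
  ],
)

```text
clock: 32.83
tcp_pos: [0.6139, -0.3118, 0.1825]
orientation: [-0.002, 0.707, 0.707, -0.0]
wrist_force: [-0.7, -1.3, -0.1]
finger_gap: 0.073
```

Run:
```python
from h import *
c=cam('wrist'); s=env.get_state(); print(s['tcp_pos'],s['clock'])
blobs(c,['red','blue'],.1,.13,(.38,.75,-.45,-.15),'cap')
```

```text
[ 0.61410878 -0.31111234  0.18326125] 32.8833
red cap (0.6141, -0.3131, 0.015, 817) mean [ 0.6182 -0.3131  0.1074]
blue cap (0.53, -0.305, 0.0146, 1802) mean [ 0.5298 -0.3049  0.1074]
```

Emit:
servo_tool(
  targets=[
    {"xyz":[-0.001,0,0.015],"twist":[0,0,0],"jaw":0.85},
    {"xyz":[-0.001,0,0.04],"twist":[0,0,0],"jaw":0.85},
    {"xyz":[-0.001,0,0.065],"twist":[0,0,0],"jaw":0.85},
    {"xyz":[-0.001,0,0.09],"twist":[0,0,0],"jaw":0.85},
    {"xyz":[-0.001,0,0.115],"twist":[0,0,0],"jaw":0.85},
    {"xyz":[-0.001,0,0.13],"twist":[0,0,0],"jaw":0.85},
    {"xyz":[-0.001,0,0.139],"twist":[0,0,0],"jaw":0.85},
    {"xyz":[-0.001,0,0.139],"twist":[0,0,0],"jaw":0.85},
    {"xyz":[-0.001,0,0.139],"twist":[0,0,0],"jaw":0.85},
  ],
)

```text
clock: 33.63
tcp_pos: [0.6149, -0.3124, 0.0462]
orientation: [-0.0, 0.707, 0.708, 0.0]
wrist_force: [0.1, -0.4, 0.8]
finger_gap: 0.0727
```

Emit:
servo_tool(
  targets=[
    {"xyz":[0,0,0],"twist":[0,0,0],"jaw":0.5},
    {"xyz":[0,0,0],"twist":[0,0,0],"jaw":0.4},
    {"xyz":[0,0,0],"twist":[0,0,0],"jaw":0.3},
    {"xyz":[0,0,0],"twist":[0,0,0],"jaw":0.3},
    {"xyz":[0,0,0],"twist":[0,0,0],"jaw":0.3},
    {"xyz":[0,0,0],"twist":[0,0,0],"jaw":0.3},
    {"xyz":[0,0,0],"twist":[0,0,0],"jaw":0.3},
  ],
)

```text
clock: 34.22
tcp_pos: [0.616, -0.3138, 0.0479]
orientation: [0.001, 0.707, 0.707, 0.001]
wrist_force: [0.4, 2.3, 6.0]
finger_gap: 0.0425
```

Emit:
servo_tool(
  targets=[
    {"xyz":[0,0,-0.01],"twist":[0,0,0],"jaw":0.3},
    {"xyz":[0,0,-0.03],"twist":[0,0,0],"jaw":0.3},
    {"xyz":[0,0,-0.055],"twist":[0,0,0],"jaw":0.3},
    {"xyz":[0,0,-0.07],"twist":[0,0,0],"jaw":0.3},
    {"xyz":[0.01,-0.004,-0.07],"twist":[0,0,0],"jaw":0.3},
    {"xyz":[0.035,-0.014,-0.07],"twist":[0,0,0],"jaw":0.3},
    {"xyz":[0.065,-0.026,-0.07],"twist":[0,0,0],"jaw":0.3},
    {"xyz":[0.095,-0.038,-0.07],"twist":[0,0,0],"jaw":0.3},
    {"xyz":[0.125,-0.05,-0.07],"twist":[0,0,0],"jaw":0.3},
    {"xyz":[0.155,-0.062,-0.07],"twist":[0,0,0],"jaw":0.3},
    {"xyz":[0.185,-0.074,-0.07],"twist":[0,0,0],"jaw":0.3},
  ],
)

```text
clock: 35.13
tcp_pos: [0.5399, -0.1274, 0.1161]
orientation: [-0.0, 0.707, 0.707, -0.0]
wrist_force: [0.1, 0.3, -1.7]
finger_gap: 0.0429
```

Emit:
servo_tool(
  targets=[
    {"xyz":[0.03,-0.012,0],"twist":[0,0,0],"jaw":0.3},
    {"xyz":[0.06,-0.024,0],"twist":[0,0,0],"jaw":0.3},
    {"xyz":[0.09,-0.036,0],"twist":[0,0,0],"jaw":0.3},
    {"xyz":[0.115,-0.046,0],"twist":[0,0,0],"jaw":0.3},
    {"xyz":[0.127,-0.051,0],"twist":[0,0,0],"jaw":0.3},
    {"xyz":[0.131,-0.053,0],"twist":[0,0,0],"jaw":0.3},
    {"xyz":[0.131,-0.053,0],"twist":[0,0,0],"jaw":0.3},
    {"xyz":[0.131,-0.053,0],"twist":[0,0,0],"jaw":0.3},
  ],
)

```text
clock: 35.8
tcp_pos: [0.4888, 0.0016, 0.1161]
orientation: [0.001, 0.707, 0.707, 0.0]
wrist_force: [-0.1, -0.3, -2.6]
finger_gap: 0.0426
```

Emit:
servo_tool(
  targets=[
    {"xyz":[0,0,0.01],"twist":[0,0,0],"jaw":0.3},
    {"xyz":[0,0,0.03],"twist":[0,0,0],"jaw":0.3},
    {"xyz":[0,0,0.045],"twist":[0,0,0],"jaw":0.3},
    {"xyz":[0,0,0.055],"twist":[0,0,0],"jaw":0.3},
    {"xyz":[0,0,0.059],"twist":[0,0,0],"jaw":0.3},
    {"xyz":[0,0,0.061],"twist":[0,0,0],"jaw":0.3},
    {"xyz":[0,0,0.062],"twist":[0,0,0],"jaw":0.3},
    {"xyz":[0,0,0.062],"twist":[0,0,0],"jaw":0.3},
    {"xyz":[0,0,0.062],"twist":[0,0,0],"jaw":0.3},
  ],
)

```text
clock: 36.55
tcp_pos: [0.4873, 0.0018, 0.0549]
orientation: [-0.0, 0.707, 0.707, -0.001]
wrist_force: [-5.4, -0.4, 8.5]
finger_gap: 0.0429
```

Emit:
servo_tool(
  targets=[
    {"xyz":[0,0,0],"twist":[0,0,0],"jaw":0.6},
    {"xyz":[0,0,0],"twist":[0,0,0],"jaw":0.8},
    {"xyz":[0,0,0],"twist":[0,0,0],"jaw":0.8},
    {"xyz":[0,0,0],"twist":[0,0,0],"jaw":0.8},
    {"xyz":[0,0,-0.02],"twist":[0,0,0],"jaw":0.8},
    {"xyz":[0,0,-0.05],"twist":[0,0,0],"jaw":0.8},
    {"xyz":[0,0,-0.08],"twist":[0,0,0],"jaw":0.8},
    {"xyz":[0,0,-0.11],"twist":[0,0,0],"jaw":0.8},
    {"xyz":[0,0,-0.13],"twist":[0,0,0],"jaw":0.85},
    {"xyz":[0,0,-0.133],"twist":[0,0,0],"jaw":0.85},
    {"xyz":[0,0,-0.133],"twist":[0,0,0],"jaw":0.85},
  ],
)

```text
clock: 37.47
tcp_pos: [0.4892, 0.0023, 0.1883]
orientation: [0.002, 0.707, 0.707, 0.001]
wrist_force: [0.3, -0.5, 0.6]
finger_gap: 0.0724
```

Run:
```python
from h import *
c=cam('wrist'); s=env.get_state(); print(s['tcp_pos'],s['clock']); B=(.4,.6,-.2,.2)
blobs(c,['yellow','red'],.1,.13,B,'cap'); blobs(c,['blue','red'],.005,.016,B,'pad')
```

```text
[0.48818233 0.00240311 0.18680073] 37.5167
yellow cap (0.4806, 0.0873, 0.0157, 1847) mean [0.4793 0.0855 0.1132]
red cap (0.4851, 0.0024, 0.0155, 1632) mean [0.4836 0.0022 0.1138]
blue pad (0.4921, -0.0819, 0.0307, 2922) mean [ 0.4917 -0.0818  0.0104]
red pad (0.4869, 0.0024, 0.0311, 784) mean [0.4721 0.0025 0.0104]
```

Emit:
servo_tool(
  targets=[
    {"xyz":[-0.01,0.001,0],"twist":[0,0,0],"jaw":0.85},
    {"xyz":[-0.035,0.005,0],"twist":[0,0,0],"jaw":0.85},
    {"xyz":[-0.07,0.01,0],"twist":[0,0,0],"jaw":0.85},
    {"xyz":[-0.105,0.014,0],"twist":[0,0,0],"jaw":0.85},
    {"xyz":[-0.14,0.019,0],"twist":[0,0,0],"jaw":0.85},
    {"xyz":[-0.175,0.024,0],"twist":[0,0,0],"jaw":0.85},
    {"xyz":[-0.21,0.029,0],"twist":[0,0,0],"jaw":0.85},
    {"xyz":[-0.245,0.033,0],"twist":[0,0,0],"jaw":0.85},
    {"xyz":[-0.28,0.038,0],"twist":[0,0,0],"jaw":0.85},
    {"xyz":[-0.3,0.041,0],"twist":[0,0,0],"jaw":0.85},
    {"xyz":[-0.3075,0.042,0],"twist":[0,0,0],"jaw":0.85},
    {"xyz":[-0.3075,0.042,0],"twist":[0,0,0],"jaw":0.85},
  ],
)

```text
clock: 38.52
tcp_pos: [0.5289, -0.307, 0.1844]
orientation: [-0.002, 0.708, 0.706, -0.0]
wrist_force: [0.9, 0.6, 0.0]
finger_gap: 0.0727
```

Emit:
servo_tool(
  targets=[
    {"xyz":[0,0,0],"twist":[0,0,0],"jaw":0.85},
    {"xyz":[0,0,0.015],"twist":[0,0,0],"jaw":0.85},
    {"xyz":[0,0,0.04],"twist":[0,0,0],"jaw":0.85},
    {"xyz":[0,0,0.065],"twist":[0,0,0],"jaw":0.85},
    {"xyz":[0,0,0.09],"twist":[0,0,0],"jaw":0.85},
    {"xyz":[0,0,0.115],"twist":[0,0,0],"jaw":0.85},
    {"xyz":[0,0,0.13],"twist":[0,0,0],"jaw":0.85},
    {"xyz":[0,0,0.141],"twist":[0,0,0],"jaw":0.85},
    {"xyz":[0,0,0.141],"twist":[0,0,0],"jaw":0.85},
    {"xyz":[0,0,0.141],"twist":[0,0,0],"jaw":0.85},
  ],
)

```text
clock: 39.35
tcp_pos: [0.5298, -0.3038, 0.0458]
orientation: [-0.001, 0.707, 0.708, 0.0]
wrist_force: [0.5, 0.5, 0.4]
finger_gap: 0.0725
```

Emit:
servo_tool(
  targets=[
    {"xyz":[0,0,0],"twist":[0,0,0],"jaw":0.5},
    {"xyz":[0,0,0],"twist":[0,0,0],"jaw":0.4},
    {"xyz":[0,0,0],"twist":[0,0,0],"jaw":0.3},
    {"xyz":[0,0,0],"twist":[0,0,0],"jaw":0.3},
    {"xyz":[0,0,0],"twist":[0,0,0],"jaw":0.3},
    {"xyz":[0,0,0],"twist":[0,0,0],"jaw":0.3},
    {"xyz":[0,0,0],"twist":[0,0,0],"jaw":0.3},
  ],
)

```text
clock: 39.93
tcp_pos: [0.5309, -0.3054, 0.0476]
orientation: [0.001, 0.707, 0.707, 0.001]
wrist_force: [-0.5, 1.4, 6.9]
finger_gap: 0.0424
```

Emit:
servo_tool(
  targets=[
    {"xyz":[0,0,-0.01],"twist":[0,0,0],"jaw":0.3},
    {"xyz":[0,0,-0.03],"twist":[0,0,0],"jaw":0.3},
    {"xyz":[0,0,-0.055],"twist":[0,0,0],"jaw":0.3},
    {"xyz":[0,0,-0.07],"twist":[0,0,0],"jaw":0.3},
    {"xyz":[0.01,-0.002,-0.07],"twist":[0,0,0],"jaw":0.3},
    {"xyz":[0.035,-0.006,-0.07],"twist":[0,0,0],"jaw":0.3},
    {"xyz":[0.065,-0.011,-0.07],"twist":[0,0,0],"jaw":0.3},
    {"xyz":[0.095,-0.016,-0.07],"twist":[0,0,0],"jaw":0.3},
    {"xyz":[0.125,-0.021,-0.07],"twist":[0,0,0],"jaw":0.3},
  ],
)

```text
clock: 40.68
tcp_pos: [0.5074, -0.1781, 0.1147]
orientation: [-0.001, 0.707, 0.707, -0.0]
wrist_force: [0.4, 0.1, -1.9]
finger_gap: 0.0428
```

Emit:
servo_tool(
  targets=[
    {"xyz":[0.03,-0.005,0],"twist":[0,0,0],"jaw":0.3},
    {"xyz":[0.06,-0.01,0],"twist":[0,0,0],"jaw":0.3},
    {"xyz":[0.085,-0.014,0],"twist":[0,0,0],"jaw":0.3},
    {"xyz":[0.095,-0.016,0],"twist":[0,0,0],"jaw":0.3},
    {"xyz":[0.098,-0.016,0],"twist":[0,0,0],"jaw":0.3},
    {"xyz":[0.098,-0.016,0],"twist":[0,0,0],"jaw":0.3},
    {"xyz":[0.098,-0.016,0],"twist":[0,0,0],"jaw":0.3},
  ],
)

```text
clock: 41.27
tcp_pos: [0.4932, -0.0827, 0.1157]
orientation: [0.0, 0.707, 0.707, -0.0]
wrist_force: [-0.4, 0.6, -2.2]
finger_gap: 0.0427
```

Emit:
servo_tool(
  targets=[
    {"xyz":[0,0,0.01],"twist":[0,0,0],"jaw":0.3},
    {"xyz":[0,0,0.03],"twist":[0,0,0],"jaw":0.3},
    {"xyz":[0,0,0.045],"twist":[0,0,0],"jaw":0.3},
    {"xyz":[0,0,0.055],"twist":[0,0,0],"jaw":0.3},
    {"xyz":[0,0,0.059],"twist":[0,0,0],"jaw":0.3},
    {"xyz":[0,0,0.061],"twist":[0,0,0],"jaw":0.3},
    {"xyz":[0,0,0.062],"twist":[0,0,0],"jaw":0.3},
    {"xyz":[0,0,0.062],"twist":[0,0,0],"jaw":0.3},
    {"xyz":[0,0,0.062],"twist":[0,0,0],"jaw":0.3},
  ],
)

```text
clock: 42.02
tcp_pos: [0.4924, -0.0825, 0.0547]
orientation: [-0.0, 0.707, 0.707, -0.0]
wrist_force: [-4.3, 0.1, 7.0]
finger_gap: 0.0431
```

Emit:
servo_tool(
  targets=[
    {"xyz":[0,0,0],"twist":[0,0,0],"jaw":0.6},
    {"xyz":[0,0,0],"twist":[0,0,0],"jaw":0.8},
    {"xyz":[0,0,0],"twist":[0,0,0],"jaw":0.8},
    {"xyz":[0,0,0],"twist":[0,0,0],"jaw":0.8},
    {"xyz":[0,0,-0.02],"twist":[0,0,0],"jaw":0.8},
    {"xyz":[0,0,-0.05],"twist":[0,0,0],"jaw":0.8},
    {"xyz":[0,0,-0.08],"twist":[0,0,0],"jaw":0.8},
    {"xyz":[0,0,-0.11],"twist":[0,0,0],"jaw":0.8},
    {"xyz":[0,0,-0.15],"twist":[0,0,0],"jaw":0.85},
    {"xyz":[0,0,-0.17],"twist":[0,0,0],"jaw":0.85},
    {"xyz":[0,0,-0.17],"twist":[0,0,0],"jaw":0.85},
    {"xyz":[0,0,-0.17],"twist":[0,0,0],"jaw":0.85},
  ],
)

```text
clock: 43.02
tcp_pos: [0.494, -0.0824, 0.2251]
orientation: [0.002, 0.707, 0.707, 0.001]
wrist_force: [-0.1, -0.1, -0.7]
finger_gap: 0.0727
```

Run:
```python
from h import *
s=env.get_state(); print(s['tcp_pos'],s['clock'],s['wrist_force']); B=(.4,.6,-.2,.2)
for n in ('wrist','side'):
    c=cam(n); print(n); blobs(c,['yellow','red','blue'],.108,.13,B,'cap'); blobs(c,['yellow','red','blue'],.005,.016,B,'pad'); blobs(c,['white'],.043,.053,(.49,.6,.02,.1),'pot'); blobs(c,['purple'],.045,.06,(.4,.6,.2,.4),'pot')
save(c,'s4.png')
```

```text
[ 0.49395571 -0.08240444  0.22508973] 43.0167 [-0.14866285 -0.05233249 -0.72119957]
wrist
yellow cap (0.4811, 0.0873, 0.016, 1349) mean [0.4802 0.0856 0.1141]
red cap (0.4851, 0.002, 0.0154, 1209) mean [0.4846 0.0014 0.1143]
blue cap (0.4913, -0.0818, 0.0152, 1119) mean [ 0.4906 -0.0819  0.1144]
yellow pad (0.4818, 0.0875, 0.0317, 926) mean [0.477  0.0752 0.0104]
red pad (0.4878, 0.0005, 0.0303, 546) mean [ 0.4873 -0.0164  0.0104]
blue pad (0.4923, -0.082, 0.0304, 588) mean [ 0.4778 -0.0831  0.0104]
white pot (0.5344, 0.0486, 0.0231, 1510) mean [0.5337 0.0484 0.0474]
side
yellow cap (0.4812, 0.0896, 0.0165, 228) mean [0.479  0.0906 0.1143]
red cap (0.483, 0.0048, 0.0159, 174) mean [0.4825 0.0071 0.1143]
blue cap (0.4914, -0.0785, 0.0153, 143) mean [ 0.4896 -0.0762  0.1142]
yellow pad (0.4807, 0.0885, 0.0313, 289) mean [0.4754 0.1    0.0113]
red pad (0.4752, 0.0073, 0.0261, 110) mean [0.4669 0.0131 0.0111]
blue pad (0.4787, -0.0769, 0.0244, 81) mean [ 0.4716 -0.0724  0.0113]
white pot (0.5365, 0.0511, 0.0246, 264) mean [0.5382 0.0537 0.048 ]
purple pot (0.4927, 0.3072, 0.0222, 622) mean [0.492  0.3082 0.0521]
```

View pics/s4.png

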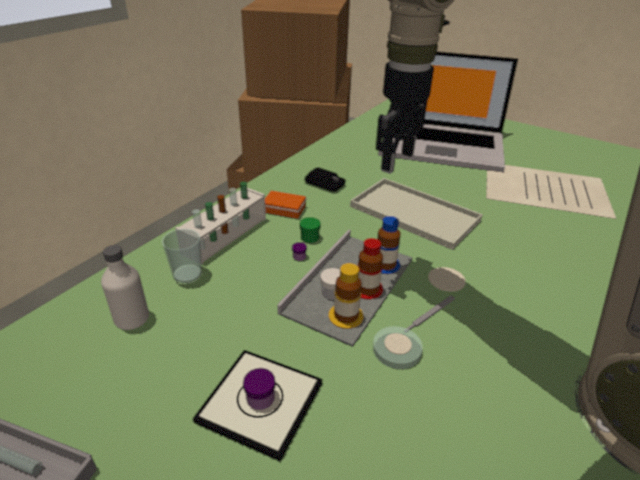

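The side view shows each bottle upright on its own pad at (348,295), (371,270) and (389,247). The purple pot is in the ring at (260,388), and the gripper is clear of everything. Handing in.

```bash
python3 -c "
from workcell import env
print(env.hand_in())"
```

```text
the job is handed in; nothing more can be done
None
```

The job is done and handed in at about 43 s of the 144 s allowed; the hand-in reports no verdict. I stood the three bottles in the tray, set the purple-lidded pot in the ring, then put each bottle back on the pad of its own cap colour.

**Last wrist-camera checks:**
- **Bottles:** the caps were about 1 mm (yellow), 2–3 mm (red) and 1 mm (blue) from their pad centres, at the right height for standing upright. The limit is 12 mm.
- **Purple-lidded pot:** about 1–2 mm from the ring's centre right after placing. It was out of the wrist view at the final check, where the side camera put it about 3 mm off.
- **White-lidded pot:** not moved, to within 1 mm.
- **Gripper:** open and clear of everything.

**Disagreements:**
- The side camera read a few millimetres off the wrist camera (about 3 mm for the caps).
- Its red and blue pad readings were up to 14 mm off because the bottles hid most of those pads, so I judged by the wrist camera and the earlier unobstructed pad measurements.

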